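# Put away the nesting sample trays at the microscope bench

## Task

Put the three steel sample trays away in the open drawer as one nest: the largest tray flat on the drawer floor first, then the middle one from the sloping stand sitting flat inside it, then the smallest sitting flat inside that. Set each tray down rather than dropping it, then push the drawer fully home. Leave the slide box, the eyepiece and the screwdriver where they are.

Things in the scene. Friction and masses are not known exactly. Their poses are not given: they have to be found in the camera images.
- tray_l_mid (a point): The largest of three open rectangular steel trays: 150 mm long (its y axis) by 105 mm wide (its x axis) outside, 142 x 97 mm inside, walls and floor 4 mm, rim 40 mm above its underside. This point is the middle of the tray, 20 mm above its underside; z is up out of its mouth. Stands flat on the bench; 0.24 kg (0.17 to 0.34).
- tray_l_tab (a point): Middle of the upright grip tab of the largest tray, 55 mm above the tray's underside. The tab is a flat plate 10 mm thick (along the tray's x), 28 mm wide (along its y), that stands on the +x long wall from the rim up to 70 mm above the underside, 53.5 mm from the tray's middle in x and +45 mm in y. Axes as the tray's.
- tray_m_mid (a point): The middle one of three open rectangular steel trays: 130 mm long (its y axis) by 85 mm wide (its x axis) outside, 122 x 77 mm inside, walls and floor 4 mm, rim 40 mm above its underside. This point is the middle of the tray, 20 mm above its underside; z is up out of its mouth. Lies on the sloping black stand, tipped 25 degrees with its tab at the high side and its low long wall against the stand's 14 mm lip; about 0.18 kg (0.13 to 0.25).
- tray_m_tab (a point): Middle of the upright grip tab of the middle tray, 55 mm above the tray's underside. The tab is a flat plate 10 mm thick (along the tray's x), 28 mm wide (along its y), that stands on the +x long wall from the rim up to 70 mm above the underside, 43.5 mm from the tray's middle in x and 0 in y (centred). Axes as the tray's.
- tray_s_mid (a point): The smallest of three open rectangular steel trays: 110 mm long (its y axis) by 65 mm wide (its x axis) outside, 102 x 57 mm inside, walls and floor 4 mm, rim 40 mm above its underside. This point is the middle of the tray, 20 mm above its underside; z is up out of its mouth. Stands flat on the bench; 0.13 kg (0.09 to 0.18).
- tray_s_tab (a point): Middle of the upright grip tab of the smallest tray, 55 mm above the tray's underside. The tab is a flat plate 10 mm thick (along the tray's x), 28 mm wide (along its y), that stands on the +x long wall from the rim up to 70 mm above the underside, 33.5 mm from the tray's middle in x and -38 mm in y. Axes as the tray's.
- tray_l: The largest tray again: origin under its centre, at its underside.
- tray_m: The middle tray again: origin under its centre, at its underside.
- tray_s: The smallest tray again: origin under its centre, at its underside.
- cabinet: Fixed low grey cabinet, 260 mm deep (its x), 235 mm wide (its y), 125 mm high, origin at the bench under its centre. Its open front looks along its -x, and the drawer slides out there, so its x axis is the way the drawer closes. Inside clear height over the drawer floor is 104 mm, enough for the nested trays with their tabs.
- drawer (a joint): How far the drawer is out, in m: 0 fully home, 0.22 fully out. Slides with 1.5 N of friction and stays where left.
- drawer_floor (a point): Middle of the drawer's inner floor (13 mm above the bench); axes as the cabinet's; moves with the drawer. Inside, the drawer is 205 mm along x and 195 mm along y; its side and back walls rise 31 mm above the floor, its front panel 44 mm. The inside of the front panel is 105 mm from this point along -x.
- drawer_handle (a point): Middle of the drawer's level bar handle, 36 mm above the bench: a round steel bar, 10 mm thick and 110 mm long (along y), 55 mm in front of the front panel's outer face. Moves with the drawer; push the handle along the cabinet's +x to close.
- stand: Fixed black sloping stand, about 110 mm deep and 136 mm wide, origin at the bench under its middle. Its top slopes 25 degrees, rising along its x axis, from about 25 mm to 72 mm above the bench.
- slide_box: Bystander: shut black slide box 100 x 130 x 32 mm, origin under its centre. Leave alone.
- eyepiece: Bystander: black eyepiece standing upright, 44 mm across and 66 mm high, origin under its centre. Leave alone.
- screwdriver: Bystander: screwdriver 180 mm long lying on the bench, handle to its -x. Leave alone.
Mind the look-alikes: they are no part of the job. What is shaped like the tray_l but blue is not meant.

How it is judged:
By the outcome, as a careful person would: the job done as asked, in the order asked, and still so for the second after the job is handed in, with the robot touching nothing.
It also fails if it takes over 72 s, if anything falls off the work surface, if the arm or the gripper's body presses on something with over 40 N, if the wrist force passes 120 N, or if a joint passes its speed limit or range.

## Robot

A 6-joint arm with a two-finger parallel gripper is mounted at the origin on the work surface. World frame = base frame: x ahead of the robot, y to its left, z up, the work surface at z = 0. Lengths are in mm, angles in rad, forces in N, time in s.
With the tool pointing down it reaches from about 275 to 775 mm from the base axis. Payload 14.6 kg.
Tool frame: the origin (TCP) lies at the very end of the fingers, on their centre line; the grasp point (between the pads) lies 19 mm behind it (manip.hold_point_z is the x of the grasp point in the tool frame, in mm); x points along the fingers, y is the direction in which the jaws open and shut, and the axes are right-handed (so a half turn about x gives the same grasp; the last joint's range is limited). The gripper opens to 85 mm and grips with 20 to 120 N. Pads are 22 mm wide; open, the fingers measure 114 mm over their backs; the gripper's body (76 mm by 85 mm) begins 54 mm behind the grasp point. The pads swing forward as they close: fully open they stand 13 mm farther back than shut.
Start: joints at [1.012, 0.263, -0.048, 1.259, 0, 1.415], TCP at [206.285, 482.778, 206.378] pointing down, gripper open.
Joint ranges: [-2.65, 2.65], [-0.89, 1.7], [-1.18, 1.37], [-2.13, 2.11], [-1.35, 1.29], [-3.14, 3.14]. Speed limits (rad/s): [1.89, 1.89, 2.57, 2.79, 3.14, 3.14].

## Interface

Orientations are given as [roll, pitch, yaw] about the fixed x, y, z axes, in that order (R = Rz(yaw) Ry(pitch) Rx(roll)).
In Python, from workcell import manip gives the robot as it stands.
- The arm moves only by the tool move_arm, never from a script. Its argument "series" is one flat list of numbers, 5 for each row, row after row: the closure in counts, from 0 (fully open) to 255 (shut), then the shift along the tool's x, y, z in mm, then the turn about the tool's x in rad. A call has 1 to 5 rows; each row is the pose to reach, as a shift and turn from the pose commanded when the call began, along the tool's axes at that moment; what a row does not reach only later rows make up. A row lasts 1/8 s, in which the tool goes at most 62.5 mm and 10.7 degrees, less where a joint would pass 70% of its speed; a pose out of reach is approached as far as the arm can. A call with a gripper value outside its range is refused whole. The fingers move at their own pace and stop on an object; the grip force is fixed at half the most. Time passes only in rows, so rows that repeat a pose let the fingers close. It gives the time, the measured TCP pose, the force and the opening at its end, in the units of the state.
- manip.read_state(): the state, without advancing time (a new reading comes with each control period).
- manip.camera(name): name is "scene" or "side" or "wrist"; returns a dict with "image" (400x640x3 uint8, red, green, blue), "fovy" (degrees; the focal length in pixels is half the picture's height over the tangent of half this angle, whatever the lens; pixels are square), "cx", "cy" (the principal point, pixels), "eye" and "attitude" of the camera in the world. Camera axes: x right, y up, looking along -z (the intrinsics and any distortion apply to the point x, -y, -z); pixel columns grow to the right and rows downward; lengths in mm; the calibration is good to about 2 mm. A picture is of the moment at which its call begins. There is no depth.
- manip.finish_job(): hands the job in, once; it reports no verdict.
Trained networks look in a picture, given as the dict that the camera call returned (one of the last four; its "shot" number tells which), for a name from the list of things; names that differ only in an ending like _2 or _b are one class to them, and where a whole thing is asked for, a point or a joint stands for the part that bears it (a point fixed in the world has none). Each returns a list of dicts, best first, with "confidence" (0 to 1); they miss things now and then, are a little off and sometimes report something else, mostly with a low value. They report only what shows in the picture. A call takes as long as a camera call. They do not tell look-alikes from the thing itself.
- manip.spot_in(name, picture): "xy" ([column, row] as shares, 0 to 1, of the picture: columns of its width, rows of its height, amid what is visible of it).
- manip.landmark_of(name, picture): "xy" ([column, row] as shares, 0 to 1, of the picture: columns of its width, rows of its height: a listed point, or the origin of a listed thing).
The state is a dict: "time": time; "joint_positions": joint angles; "joint_velocities": joint speeds; "tau": joint torques, N m; "position": TCP position; "tcp_rot": TCP orientation; "force": force on the tool from outside, world axes, zero at the start; "wrist_torque": the same for the moment, N m; "finger_gap": finger opening in mm.
Only numpy, scipy, OpenCV 4.12 (cv2) and the standard library are available. Lean on these libraries where they do the work, as an engineer would, in place of code of your own. Each camera call takes 0.05 s, during which the arm holds its last target.

## Working session

There is one attempt and no reset: what is moved stays moved. The work goes in short steps, Python scripts to look and compute and a tool call to move; the robot and the scene stay as the last step left them, time stands still between calls to the robot, and variables do not carry over. Pictures are saved under pics/ and viewed, and the job is handed in when it is done.

Besides the shell and the picture viewer there is one more tool, called after "Emit:" by a JSON object that holds its "name" and its "arguments", one argument or row to a line. move_arm: Moves the arm, as the interface text tells. Its arguments: {"type":"object","properties":{"series":{"type":"array"}},"required":["series"]}

```bash
ls; mkdir -p pics; cat > h.py <<'E'
from workcell import manip
import numpy as np, cv2
def snap(n,f):
    p=manip.camera(n); cv2.imwrite('pics/'+f,p['image'][:,:,::-1]); return p
def Ratt(p):
    a=np.array(p['attitude'],float)
    if a.shape==(3,3): return a
    from scipy.spatial.transform import Rotation as R
    if a.size==3: return R.from_euler('xyz',a).as_matrix()
    return R.from_quat(a).as_matrix()
def ray(p,uv):
    h,w=p['image'].shape[:2]; f=h/2/np.tan(np.radians(p['fovy'])/2)
    d=np.array([(uv[0]-p['cx'])/f,-(uv[1]-p['cy'])/f,-1.]); d=Ratt(p)@d
    return np.array(p['eye'],float),d
def onz(p,uv,z):
    e,d=ray(p,uv); return e+d*(z-e[2])/d[2]
def proj(p,X):
    h,w=p['image'].shape[:2]; f=h/2/np.tan(np.radians(p['fovy'])/2)
    c=Ratt(p).T@(np.array(X,float)-np.array(p['eye'],float))
    return np.array([p['cx']+f*c[0]/-c[2],p['cy']-f*c[1]/-c[2]])
E
python3 - <<'E'
from h import *
print(manip.read_state())
for n in ["scene","side","wrist"]:
    p=snap(n,n+'0.png'); print(n,{k:v for k,v in p.items() if k!='image'})
E
```

```text
pics
{'time': 0.0, 'joint_positions': array([ 1.01168781e+00,  2.63558272e-01, -4.89626648e-02,  1.25940965e+00,
       -1.22923190e-05,  1.41552894e+00]), 'joint_velocities': array([-0.00142097, -0.00053796,  0.0017626 , -0.00149658,  0.00073002,
       -0.00073315]), 'tau': array([-1.79630722e-03, -6.37605357e+01,  3.84566295e+01,  1.37701991e-02,
       -1.70687827e-04,  2.50828026e-05]), 'position': array([206.12263111, 482.49882113, 205.89735509]), 'tcp_rot': array([-1.71522682,  1.569662  , -2.11906794]), 'force': array([-0.19431625,  0.69779699, -0.70525581]), 'wrist_torque': array([ 0.05457654,  0.0157716 , -0.01458005]), 'finger_gap': 85.95483830903721}
scene {'fovy': 48.6486052622395, 'cx': 320.165285525537, 'cy': 205.34994988242897, 'eye': array([1123.46900082,  594.72659116,  867.62006256]), 'attitude': array([ 0.83202175, -0.01811922,  2.35455616]), 'shot': 1}
side {'fovy': 42.00506352596078, 'cx': 318.45987739944576, 'cy': 204.88700196713094, 'eye': array([ 473.61901321, -985.95576057, 1069.52410999]), 'attitude': array([ 0.7914013 , -0.00444806, -0.06016182]), 'shot': 2}
wrist {'fovy': 64.63462176810913, 'cx': 319.33572884176783, 'cy': 202.15718580410388, 'eye': array([128.99271037, 515.05929042, 372.83310338]), 'attitude': array([-3.29766160e-01,  6.98605333e-04,  1.16632176e+00]), 'shot': 3}
```

View pics/scene0.png

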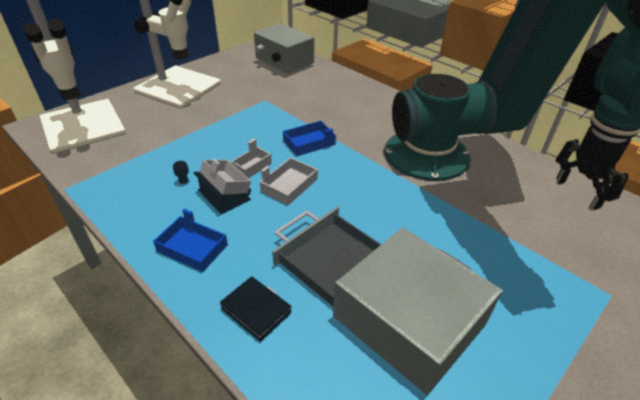

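View pics/side0.png

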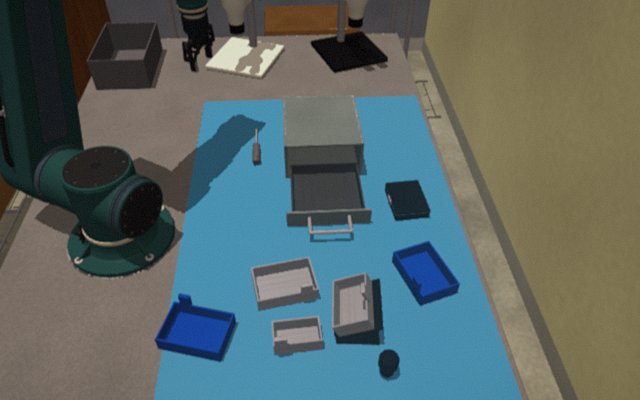

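View pics/wrist0.png

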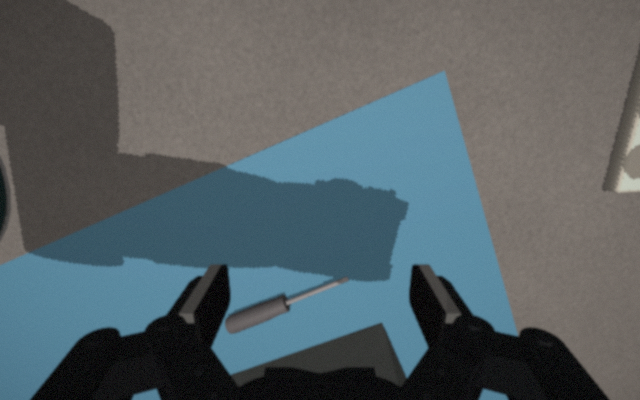

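The scene and side pictures show three grey trays in front of the drawer: large around side px (285,282), small (298,333), and middle on the black stand (353,305). The two blue ones are decoys. The drawer opens towards -y.

```bash
cat > m.py <<'E'
from h import *
ps={n:manip.camera(n) for n in ["scene","side"]}
for n,p in ps.items():
    big=cv2.resize(p['image'],None,fx=1,fy=1)
names=["tray_l_mid","tray_l_tab","tray_m_mid","tray_m_tab","tray_s_mid","tray_s_tab","drawer_floor","drawer_handle","cabinet","stand","tray_l","tray_m","tray_s","slide_box","eyepiece"]
for n in names:
    for c,p in ps.items():
        for d in manip.landmark_of(n,p)[:3]:
            uv=np.array(d['xy'])*[640,400]
            z={'_mid':20,'_tab':55}.get(n[-4:],{'drawer_floor':13,'drawer_handle':36}.get(n,0))
            print(n,c,round(d['confidence'],2),uv.round(1),onz(p,uv,z).round(0))
E
python3 m.py
```

```text
tray_l_mid scene 0.96 [310.1 140.3] [ 246. -306.   20.]
tray_l_mid scene 0.77 [191.6 243. ] [ 795. -180.   20.]
tray_l_mid scene 0.59 [290.  179.2] [ 436. -198.   20.]
tray_l_mid side 0.96 [422.7 270.5] [ 793. -178.   20.]
tray_l_mid side 0.91 [197.1 328.9] [ 238. -317.   20.]
tray_l_mid side 0.87 [287.3 281.8] [ 448. -194.   20.]
tray_l_tab scene 0.84 [325.8 134.3] [ 220. -258.   55.]
tray_l_tab scene 0.65 [266.4 172.9] [ 495. -236.   55.]
tray_l_tab scene 0.61 [188.2 212.6] [ 754. -248.   55.]
tray_l_tab side 0.83 [306.9 289.1] [ 495. -245.   55.]
tray_l_tab side 0.8 [417.3 281.7] [ 762. -238.   55.]
tray_l_tab side 0.57 [183.6 298. ] [ 206. -254.   55.]
tray_m_mid side 0.67 [352.7 301. ] [ 605. -260.   20.]
tray_m_tab scene 0.68 [213.2 164.2] [ 583. -379.   55.]
tray_m_tab scene 0.65 [408.2 320.6] [604. 363.  55.]
tray_m_tab side 0.61 [364.8 291.1] [ 632. -258.   55.]
tray_m_tab side 0.32 [298.9 340.8] [ 472. -382.   55.]
tray_s_mid scene 0.74 [251.5 163.2] [ 470. -342.   20.]
tray_s_mid scene 0.7 [224.4 190. ] [ 609. -294.   20.]
tray_s_mid scene 0.49 [223.3 181.9] [ 589. -327.  
[... 1247 characters left out ...]
333. ] [ 236. -315.    0.]
tray_m side 0.85 [354.8 309.1] [ 610. -270.    0.]
tray_m side 0.84 [298.5 341.4] [ 470. -351.    0.]
tray_s scene 0.93 [290.1 187.1] [ 445. -189.    0.]
tray_s scene 0.84 [193.  250.6] [ 799. -173.    0.]
tray_s scene 0.83 [309.5 140.5] [ 228. -328.    0.]
tray_s side 0.86 [197.8 333. ] [ 236. -315.    0.]
tray_s side 0.85 [354.8 309.1] [ 610. -270.    0.]
tray_s side 0.84 [298.5 341.4] [ 470. -351.    0.]
slide_box scene 0.93 [256.7 312.5] [801.  90.   0.]
slide_box side 0.94 [404.7 199.2] [799. 104.   0.]
eyepiece scene 0.75 [181.6 182.7] [ 670. -434.    0.]
eyepiece side 0.97 [386.5 370.6] [ 662. -434.    0.]
eyepiece side 0.63 [365.7 291.5] [ 643. -220.    0.]
```

```bash
cat >> h.py <<'E'
from scipy.spatial.transform import Rotation as Ro
def tool(s=None):
    s=s or manip.read_state(); return np.array(s['position']),Ro.from_euler('xyz',s['tcp_rot']).as_matrix()
def plan(target,jaw_deg=None):
    """shift in tool axes + turn so that tool y points along jaw_deg (mod 180, nearest)"""
    p,R=tool(); d=R.T@(np.array(target,float)-p)
    t=0
    if jaw_deg is not None:
        a=np.array([np.cos(np.radians(jaw_deg)),np.sin(np.radians(jaw_deg)),0]); b=R.T@a
        t=np.arctan2(b[2],b[1]); 
        alts=[t+k*np.pi for k in(-1,0,1)]; print('alts',np.round(alts,3))
    return d.round(1),t
E
python3 - <<'E'
from h import *
p,R=tool(); print(R.round(4))
e=np.array([128.99,515.06,372.83])
print(R.T@(e-p))
print(plan([470,-280,300],-83))
E
```

```text
[[-0.      0.3929  0.9196]
 [ 0.      0.9196 -0.3929]
 [-1.      0.     -0.    ]]
[-166.44182911   -0.67354092  -83.76521123]
alts [-0.526  2.616  5.757]
(array([ -93.6, -597.8,  542.2]), np.float64(2.6156188963180957))
```

```bash
python3 - <<'E'
from h import *
print(plan([390,-270,260],-83))
E
```

```text
alts [-0.526  2.616  5.757]
(array([ -53.6, -620. ,  464.7]), np.float64(2.6156188963180957))
```

Emit:
{"name": "move_arm", "arguments": {
  "series": [0,-54,-620,465,-0.526,0,-54,-620,465,-0.526,0,-54,-620,465,-0.526,0,-54,-620,465,-0.526,0,-54,-620,465,-0.526]
}}

```text
time: 2.38
position: [277.4, 195.0, 227.5]
tcp_rot: [0.109, 1.57, 0.232]
force: [1.3, 0.0, 0.3]
finger_gap: 85.2
```

```bash
python3 - <<'E'
from h import *
print(plan([390,-270,260],-83))
E
```

```text
alts [-6.282e+00 -3.141e+00  1.000e-03]
(array([ -32.5, -475.3,   54.7]), np.float64(-3.1406037665805866))
```

Emit:
{"name": "move_arm", "arguments": {
  "series": [0,-33,-475,55,0,0,-33,-475,55,0,0,-33,-475,55,0,0,-33,-475,55,0,0,-33,-475,55,0]
}}

```text
time: 3.0
position: [344.4, -75.1, 246.8]
tcp_rot: [-0.41, 1.57, -0.288]
force: [1.4, -0.3, 0.5]
finger_gap: 85.4
```

```bash
python3 - <<'E'
from h import *
print(manip.read_state()['time'],plan([390,-270,260],-83))
E
```

```text
alts [-6.283 -3.142  0.   ]
3.0 (array([ -13.1, -199. ,   21.5]), np.float64(-3.1415468583875596))
```

Emit:
{"name": "move_arm", "arguments": {
  "series": [0,-13,-199,21,0,0,-13,-199,21,0,0,-13,-199,21,0,0,-13,-199,21,0,0,-13,-199,21,0]
}}

```text
time: 3.62
position: [389.4, -268.2, 259.1]
tcp_rot: [2.134, 1.57, 2.255]
force: [-0.4, 0.4, -0.3]
finger_gap: 85.6
```

```bash
python3 - <<'E'
from h import *
p=snap('wrist','w1.png'); np.save('w1.npy',p,allow_pickle=True)
print(manip.read_state()['position'],p['eye'],p['attitude'])
E
```

```text
[ 389.26443603 -267.29049381  259.28461747] [ 306.13333593 -278.80000761  425.94479399] [-3.29517797e-01 -6.98830846e-04  1.69131710e+00]
```

View pics/w1.png

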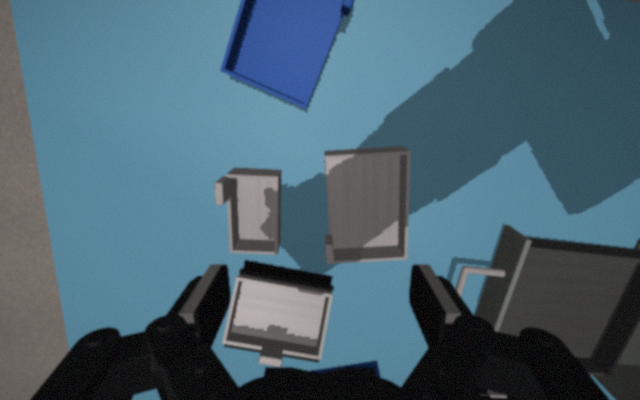

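The wrist view (image up = -x) shows the small tray (255,210), large tray (368,205), and middle tray on the stand (278,312) with its tab at (270,358). The drawer is at right.

```bash
python3 - <<'E'
from h import *
im=cv2.imread('pics/w1.png')
cv2.imwrite('pics/c1.png',cv2.resize(im[135:275,205:425],None,fx=3.6,fy=3.6,interpolation=cv2.INTER_CUBIC))
cv2.imwrite('pics/c2.png',cv2.resize(im[250:380,200:350],None,fx=4.5,fy=4.5,interpolation=cv2.INTER_CUBIC))
cv2.imwrite('pics/c3.png',cv2.resize(im[210:400,440:640],None,fx=3.1,fy=3.1,interpolation=cv2.INTER_CUBIC))
E
```

```text
(no output)
```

View pics/c1.png

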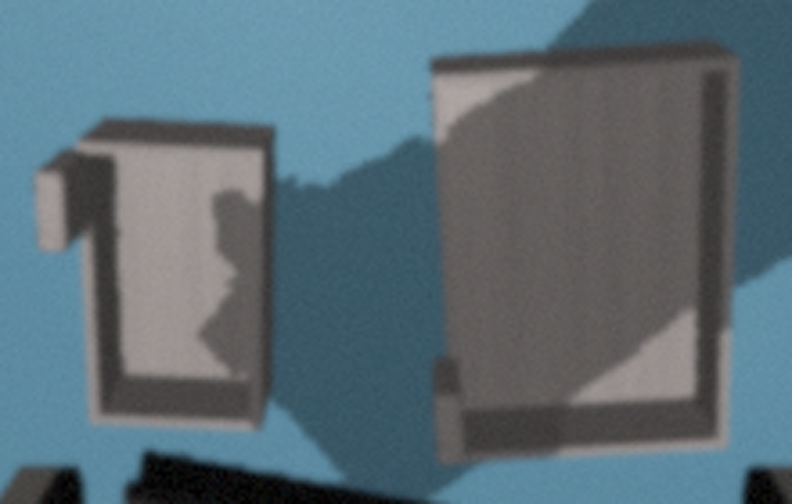

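View pics/c2.png

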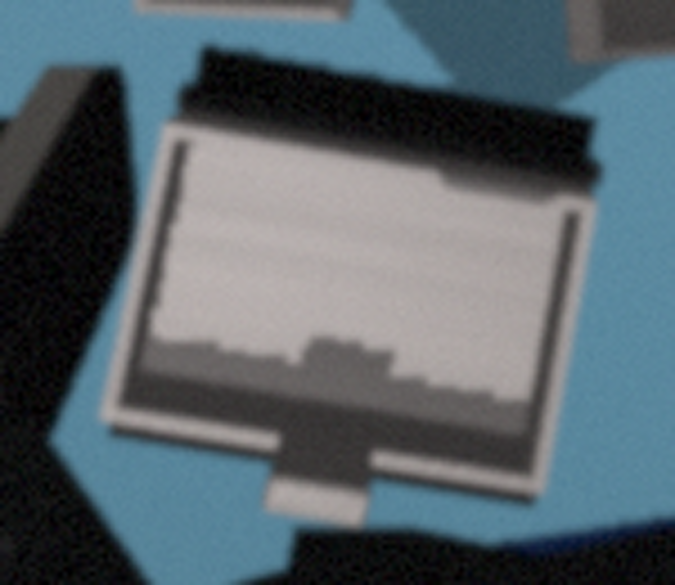

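View pics/c3.png

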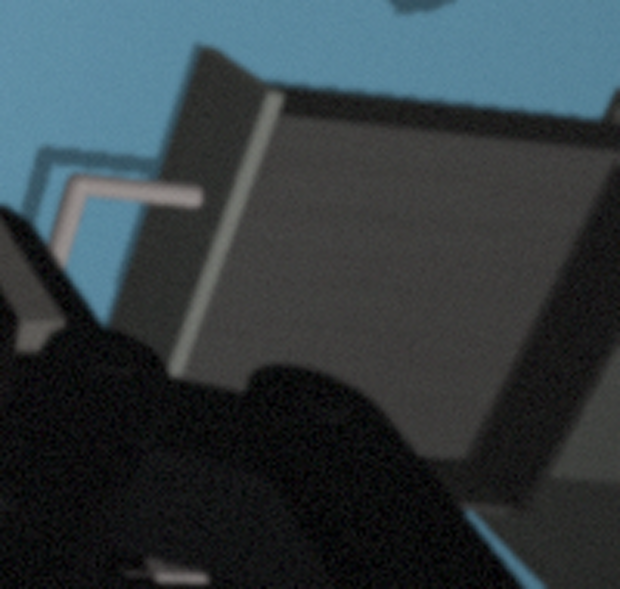

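```bash
cat > fit.py <<'E'
from h import *
from scipy.optimize import least_squares
def fitpose(p,pts,uv,x0,tilt=0,freez=False,z=0):
    pts=np.array(pts,float)
    def T(q):
        R=Ro.from_euler('ZY',[q[2],-tilt],degrees=True).as_matrix()  # +x side raised
        zz=q[3] if freez else z
        return pts@R.T+[q[0],q[1],zz]
    def f(q): return np.concatenate([proj(p,X)-u for X,u in zip(T(q),uv)])
    r=least_squares(f,x0,x_scale=10)
    return r.x,f(r.x).reshape(-1,2)
E
cat > f1.py <<'E'
from fit import *
p=np.load('w1.npy',allow_pickle=True).item()
c1=lambda a:np.array(a)/3.6+[205,135]
c2=lambda a:np.array(a)/4.5+[200,250]
q,r=fitpose(p,[(32.5,-55,40),(-32.5,-55,40),(-32.5,55,40),(32.5,55,40),(38.5,-52,70),(38.5,-24,70),(28.5,-24,70)],
 c1([(78,142),(273,146),(263,428),(92,425),(37,170),(40,250),(65,248)]),[468,-346,-86])
print('S',q.round(1),'\n',r.round(1).tolist())
q,r=fitpose(p,[(52.5,-75,40),(-52.5,-75,40),(-52.5,75,40),(58.5,59,70),(48.5,59,70)],
 c1([(432,70),(738,60),(727,443),(440,465),(465,460)]),[442,-196,-80])
print('L',q.round(1),'\n',r.round(1).tolist())
q,r=fitpose(p,[(-42.5,-65,40),(-42.5,65,40),(42.5,65,40),(42.5,-65,40),(38.5,-14,70),(38.5,14,70),(48.5,14,70),(48.5,-14,70)],
 c2([(165,122),(597,197),(543,492),(103,416),(272,478),(370,490),(362,527),(264,512)]),[605,-265,0,45],25,True)
print('M',q.round(1),'\n',r.round(1).tolist())
R=Ro.from_euler('ZY',[q[2],-25],degrees=True).as_matrix()
for z in(40,55,70): print(z,(R@[43.5,0,z]+[q[0],q[1],q[3]]).round(1))
for a in(-42.5,42.5): print('under',(R@[a,0,0]+[q[0],q[1],q[3]]).round(1))
E
python3 f1.py
```

```text
S [ 466.  -345.6  -86.1] 
 [[0.4, -0.9], [-1.8, 0.5], [0.2, 0.4], [-0.1, -1.0], [-0.4, -0.3], [0.1, 0.1], [1.5, 1.1]]
L [ 440.1 -198.1  -79.7] 
 [[-0.0, 0.6], [0.8, -1.7], [0.1, 0.8], [-0.9, -0.2], [-0.0, 0.8]]
M [ 607.8 -299.6   -5.    43.7] 
 [[0.0, 0.0], [-0.1, 0.6], [0.2, -0.1], [-0.4, 0.6], [-0.5, -1.1], [0.5, -0.0], [0.7, 0.2], [-0.4, -0.1]]
40 [ 630.2 -301.6   98.3]
55 [ 623.9 -301.   111.9]
70 [ 617.6 -300.5  125.5]
under [ 569.4 -296.3   25.7]
under [ 646.2 -303.    61.7]
```

```bash
python3 - <<'E'
from h import *
print(plan([494,-242.7,120],-79.7)); print(plan([494,-242.7,46]))
E
```

```text
alts [-0.058  3.084  6.226]
(array([139.3,  11.6, 107. ]), np.float64(3.0840339565615498))
(array([213.3,  11.5, 107. ]), 0)
```

Emit:
{"name": "move_arm", "arguments": {
  "series": [100,100,11.6,107,-0.058,100,139,11.6,107,-0.058,100,139,11.6,107,-0.058,100,139,11.6,107,-0.058,100,139,11.6,107,-0.058]
}}

```text
time: 4.3
position: [494.1, -242.7, 121.7]
tcp_rot: [-0.87, 1.57, -0.689]
force: [0.3, -0.1, -0.6]
finger_gap: 52.0
```

```bash
python3 - <<'E'
from h import *
p=snap('wrist','w2.png'); np.save('w2.npy',p,allow_pickle=True)
print(manip.read_state()['position'], manip.read_state()['finger_gap'],plan([494,-242.7,46],-79.7))
E
```

```text
alts [-6.282e+00 -3.141e+00  1.000e-03]
[ 494.27166101 -243.24838211  122.11408252] 51.803657546858766 (array([76.1,  0.7, -0.3]), np.float64(-3.140579122104855))
```

View pics/w2.png

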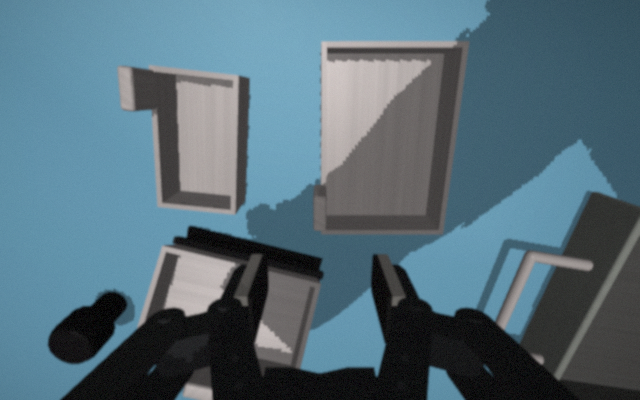

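```bash
python3 - <<'E'
from fit import *
p=np.load('w2.npy',allow_pickle=True).item()
R=Ro.from_euler('z',-79.7,degrees=True).as_matrix()
im=cv2.cvtColor(p['image'],cv2.COLOR_RGB2BGR)
for o in [(48.5,31,70),(58.5,31,70),(58.5,59,70),(48.5,59,70),(52.5,-75,40),(-52.5,-75,40),(-52.5,75,40),(52.5,75,40)]:
    u=proj(p,R@o+[440.1,-198.1,0]); cv2.circle(im,tuple(int(v*8) for v in u),8,(0,0,255),-1,shift=3)
cv2.imwrite('pics/w2o.png',cv2.resize(im[20:270,280:500],None,fx=2.4,fy=2.4))
E
```

```text
(no output)
```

View pics/w2o.png

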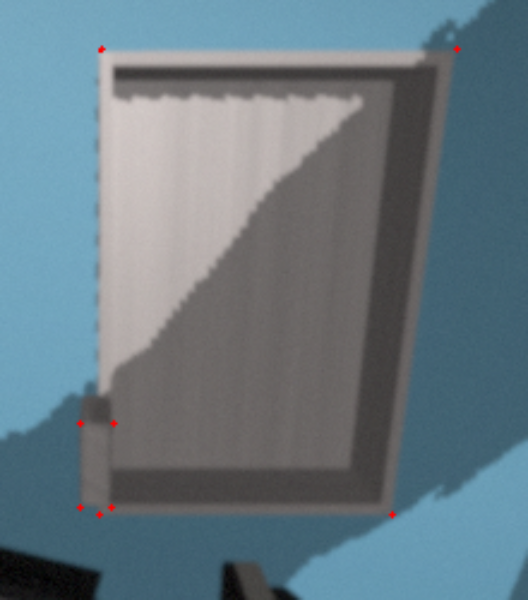

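The overlay matches the large tray and its tab to about 1 px. Descending.

Emit:
{"name": "move_arm", "arguments": {
  "series": [100,50,0.7,-0.3,0,100,76,0.7,-0.3,0,100,76,0.7,-0.3,0,255,76,0.7,-0.3,0,255,76,0.7,-0.3,0]
}}

```text
time: 4.97
position: [494.5, -243.5, 46.0]
tcp_rot: [-0.787, 1.568, -0.607]
force: [0.2, 0.5, -0.4]
finger_gap: 16.2
```

Emit:
{"name": "move_arm", "arguments": {
  "series": [255,0,0,0,0,255,0,0,0,0]
}}

```text
time: 5.22
position: [494.2, -243.2, 45.1]
tcp_rot: [-0.854, 1.57, -0.674]
force: [-1.1, 0.1, 7.8]
finger_gap: -0.1
```

```bash
python3 - <<'E'
from h import *
print(manip.read_state())
E
```

```text
{'time': 5.225, 'joint_positions': array([-6.05165252e-01,  4.04393104e-01, -2.95490495e-01,  8.69635808e-01,
       -8.75645219e-05, -7.85329109e-01]), 'joint_velocities': array([-7.74901566e-04, -1.60343991e-03,  4.10178218e-04, -2.53320947e-05,
       -6.99772001e-04, -2.84429916e-05]), 'tau': array([ 3.71189194e-02, -6.73126674e+01,  3.13799608e+01, -5.10741826e-01,
        7.73897488e-02, -7.03422029e-04]), 'position': array([ 494.24224482, -243.18899508,   45.14430331]), 'tcp_rot': array([-0.85379669,  1.56951641, -0.67363289]), 'force': array([-1.05221767,  0.06103968,  7.78638584]), 'wrist_torque': array([ 0.05609703,  0.2306167 , -0.04451045]), 'finger_gap': -0.09751889539001801}
```

```bash
python3 - <<'E'
from h import *
for n in('wrist','side','scene'): snap(n,n+'3.png')
a=cv2.imread('pics/side3.png')[200:360,200:420];b=cv2.imread('pics/scene3.png')[100:240,180:360]
cv2.imwrite('pics/z3.png',np.hstack([cv2.resize(a,(400,290)),cv2.resize(b,(400,290))]))
E
```

```text
(no output)
```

View pics/wrist3.png

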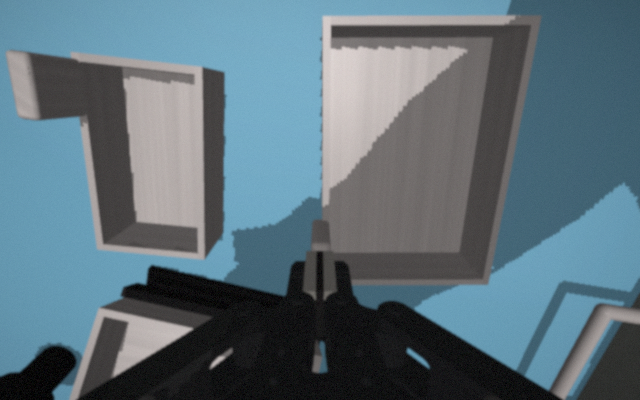

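View pics/z3.png

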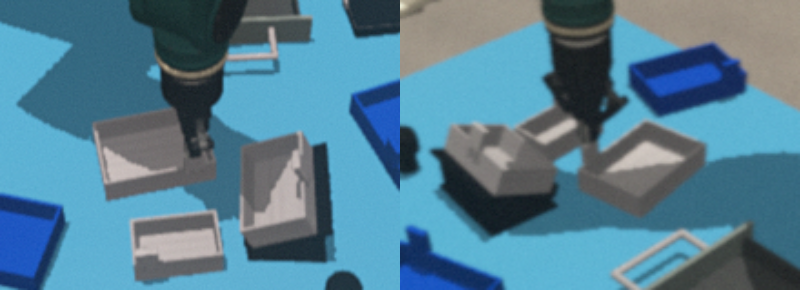

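```bash
python3 - <<'E'
from h import *
im=cv2.imread('pics/wrist3.png')
cv2.imwrite('pics/z3b.png',cv2.resize(im[205:305,270:380],None,fx=6,fy=6,interpolation=cv2.INTER_CUBIC))
p=manip.camera('wrist'); t,R=tool()
for o in [(0,0,0),(0,0,-11),(0,0,11),(-19,0,-11),(-19,0,11)]: print(o,proj(p,t+R@o))
Rl=Ro.from_euler('z',-79.7,degrees=True).as_matrix()
for o in [(48.5,31,70),(58.5,31,70),(58.5,59,70),(48.5,59,70),(48.5,31,45),(48.5,59,45)]:
    print(o,proj(p,Rl@o+[440.1,-198.1,0]))
E
```

```text
(0, 0, 0) [319.96061606 245.57177183]
(0, 0, -11) [319.95982575 228.29775551]
(0, 0, 11) [319.9613765 262.1930109]
(-19, 0, -11) [320.0255574 243.0732065]
(-19, 0, 11) [320.02452588 279.9213264 ]
(48.5, 31, 70) [331.11468506 242.54900183]
(58.5, 31, 70) [310.96626972 242.54397139]
(58.5, 59, 70) [311.43649845 290.76522282]
(48.5, 59, 70) [330.48128743 290.77296094]
(48.5, 31, 45) [329.61634878 223.04317411]
(48.5, 59, 45) [329.13376267 266.18989297]
```

View pics/z3b.png

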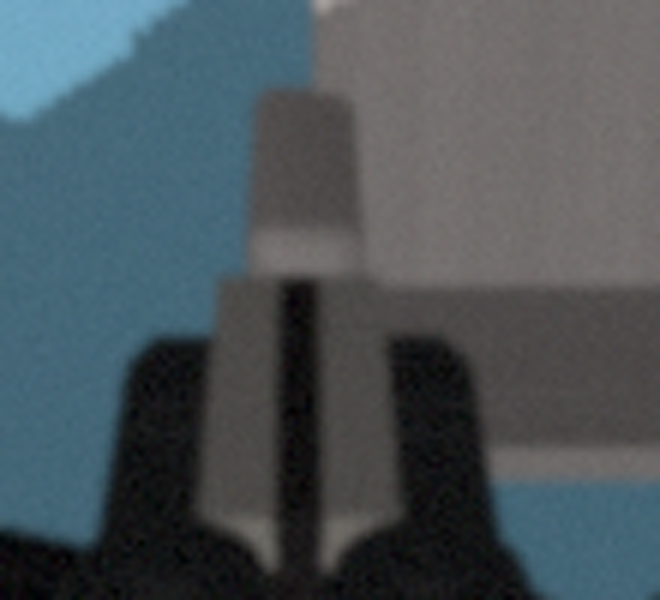

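```bash
python3 - <<'E'
from h import *
t,R=tool()
Rl=Ro.from_euler('z',-79.7,degrees=True).as_matrix()
out=[]
for n in('side','scene'):
    p=manip.camera(n); k=6
    u=proj(p,t+np.array([0,0,30])); x0,y0=int(u[0])-32,int(u[1])-40
    im=cv2.resize(cv2.cvtColor(p['image'],cv2.COLOR_RGB2BGR)[y0:y0+80,x0:x0+65],None,fx=k,fy=k,interpolation=cv2.INTER_CUBIC)
    def dot(X,c):
        u=(proj(p,X)-[x0,y0]+.5)*k; cv2.circle(im,(int(u[0]),int(u[1])),4,c,-1)
    for h in (0,19,38,73): dot(t+[0,0,h],(0,0,255))
    for o in [(48.5,31,70),(58.5,31,70),(58.5,59,70),(48.5,59,70),(58.5,31,40),(58.5,59,40)]: dot(Rl@o+[440.1,-198.1,0],(0,255,0))
    for o in [(52.5,-75,40),(-52.5,-75,40),(-52.5,75,40),(52.5,75,40)]: dot(Rl@o+[440.1,-198.1,0],(255,0,255))
    out.append(im)
cv2.imwrite('pics/z4.png',np.hstack(out))
E
```

```text
(no output)
```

View pics/z4.png

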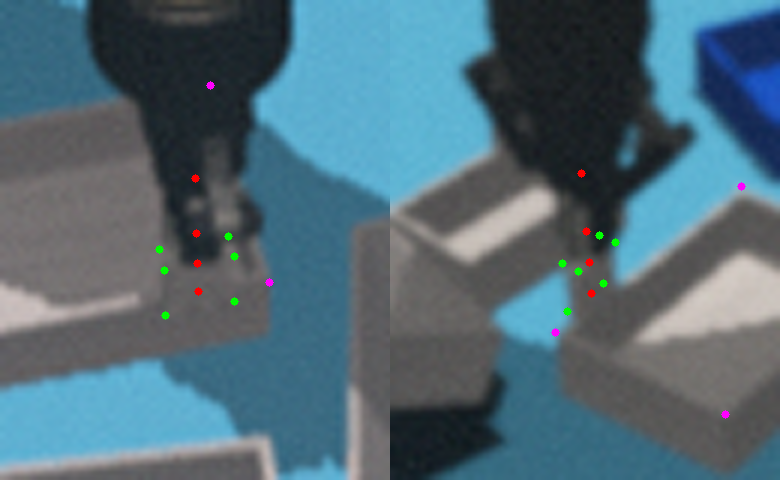

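Emit:
{"name": "move_arm", "arguments": {
  "series": [255,-40,0,0,0,255,-80,0,0,0,255,-80,0,0,0]
}}

```text
time: 5.9
position: [495.3, -243.8, 127.2]
tcp_rot: [-0.79, 1.566, -0.61]
force: [1.3, -0.2, -1.2]
finger_gap: -0.2
```

```bash
python3 - <<'E'
from h import *
t,R=tool(); print(t,manip.read_state()['force'],manip.read_state()['finger_gap'])
out=[]
for n in('side','scene','wrist'):
    p=manip.camera(n); k=4 if n!='wrist' else 3
    u=proj(p,t+np.array([0,0,20])); x0,y0=int(u[0])-32,int(u[1])-50
    im=cv2.resize(cv2.cvtColor(p['image'],cv2.COLOR_RGB2BGR)[y0:y0+100,x0:x0+65],None,fx=k,fy=k,interpolation=cv2.INTER_CUBIC)
    im=cv2.resize(im,None,fx=4/k,fy=4/k)
    def dot(X,c):
        u=(proj(p,X)-[x0,y0]+.5)*4; cv2.circle(im,(int(u[0]),int(u[1])),3,c,-1)
    for h in (0,25,50,73): dot(t+[0,0,h],(0,0,255))
    out.append(im)
cv2.imwrite('pics/z5.png',np.hstack(out))
E
```

```text
[ 495.26246026 -243.79056006  127.18529279] [ 1.28394672 -0.22811112 -1.16286215] -0.23631654689213166
```

View pics/z5.png

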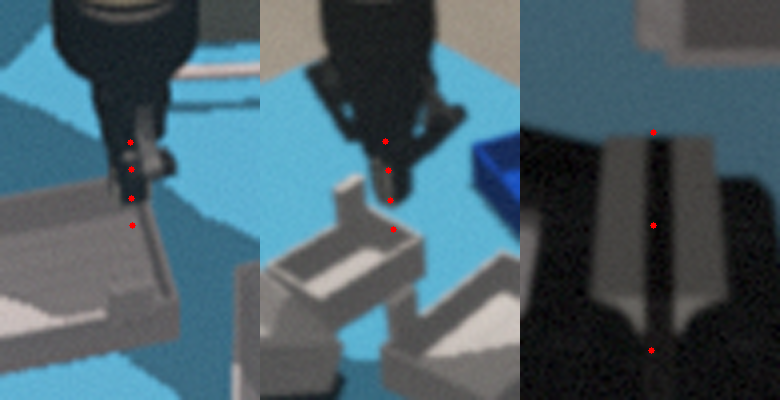

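The fingertips are about 25 mm above the reported TCP: the side and scene views agree, and so does contact on the 70 mm tab top at a reported z of 45. I'll correct for that.

```bash
python3 - <<'E'
from h import *
print(plan([494,-242.7,18],-79.7))
E
```

```text
alts [-6.283 -3.141  0.   ]
(array([105.7,  -0.2,   0.5]), np.float64(-3.141113657749814))
```

Emit:
{"name": "move_arm", "arguments": {
  "series": [100,0,0,0,0,100,40,-0.2,0,0,100,90,-0.2,0,0,100,107,-0.2,0,0,100,107,-0.2,0,0]
}}

```text
time: 6.68
position: [492.8, -242.3, 15.8]
tcp_rot: [2.363, 1.567, 2.543]
force: [-0.4, -0.1, 0.0]
finger_gap: 51.6
```

Emit:
{"name": "move_arm", "arguments": {
  "series": [255,0,0,0,0,255,0,0,0,0,255,0,0,0,0,255,0,0,0,0]
}}

```text
time: 7.18
position: [494.3, -243.0, 18.4]
tcp_rot: [-0.343, 1.569, -0.162]
force: [-1.4, 3.0, 8.7]
finger_gap: 8.9
```

```bash
python3 - <<'E'
from h import *
p=snap('wrist','w6.png')
E
```

```text
(no output)
```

View pics/w6.png

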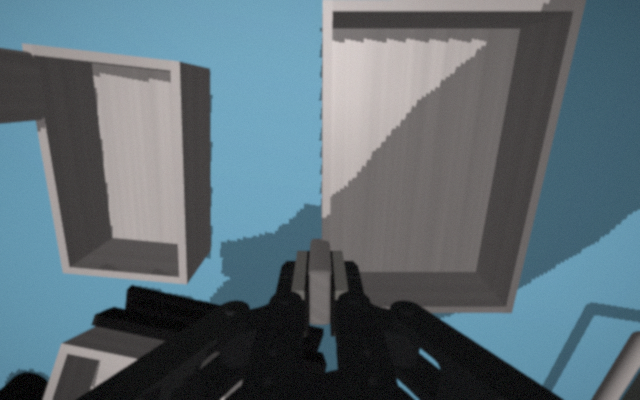

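```bash
python3 - <<'E'
from h import *
im=cv2.imread('pics/side0.png')
cv2.imwrite('pics/c4.png',cv2.resize(im[85:245,270:385],None,fx=5,fy=5,interpolation=cv2.INTER_CUBIC)[:,:])
im=cv2.imread('pics/scene0.png')
cv2.imwrite('pics/c5.png',cv2.resize(im[195:320,260:400],None,fx=5,fy=5,interpolation=cv2.INTER_CUBIC))
a=cv2.imread('pics/c4.png'); cv2.imwrite('pics/c4.png',a[250:800])
E
```

```text
(no output)
```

View pics/c4.png

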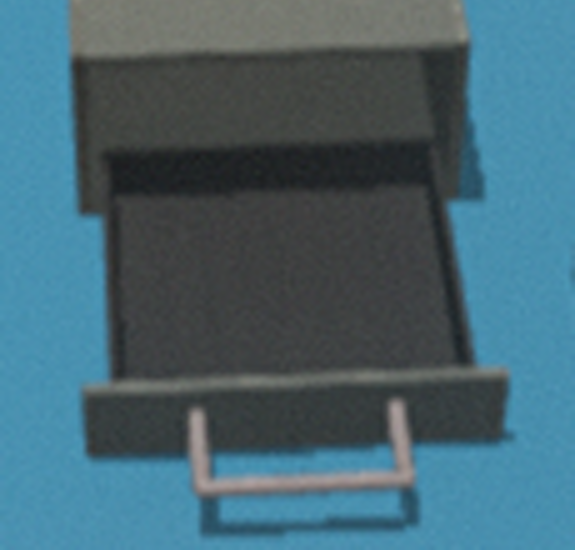

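View pics/c5.png

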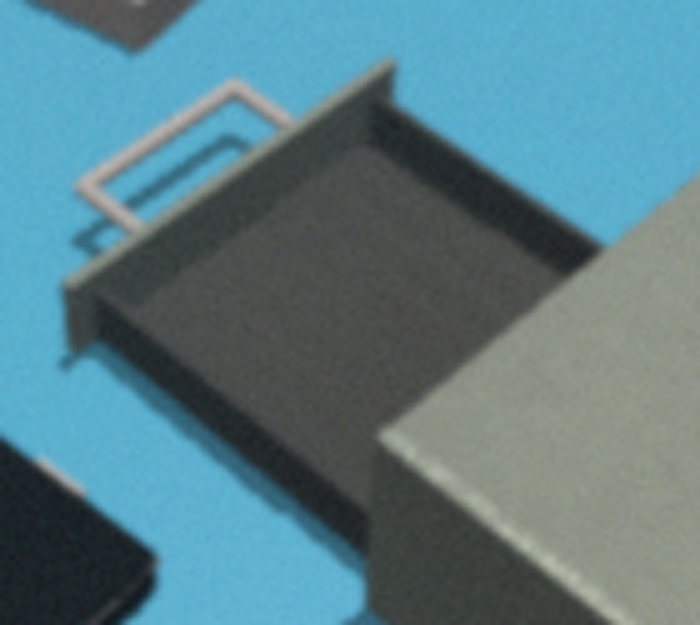

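```bash
cat > f2.py <<'E'
from fit import *
S={'fovy':48.6486052622395,'cx':320.165285525537,'cy':205.34994988242897,'eye':[1123.46900082,594.72659116,867.62006256],'attitude':[0.83202175,-0.01811922,2.35455616],'image':np.zeros((400,640,3))}
D={'fovy':42.00506352596078,'cx':318.45987739944576,'cy':204.88700196713094,'eye':[473.61901321,-985.95576057,1069.52410999],'attitude':[0.7914013,-0.00444806,-0.06016182],'image':np.zeros((400,640,3))}
c4=lambda a:np.array(a)/5+[270,135]; c5=lambda a:np.array(a)/5+[260,195]
obs=[(D,'h+',(203,488)),(D,'h-',(405,478)),(D,(100,97.5,13),(115,195)),(D,(100,-97.5,13),(432,184)),
 (S,'h+',(237,88)),(S,'h-',(85,187)),(S,(-105,97.5,13),(372,145)),(S,(-105,-97.5,13),(140,300))]
def f(q,cams=(S,D)):
    r=[]
    R=Ro.from_euler('z',q[2],degrees=True).as_matrix()
    for p,o,u in obs:
        if not any(p is c for c in cams): continue
        o=(q[3],55 if o=='h+' else -55,36) if isinstance(o,str) else o
        u=c4(u) if p is D else c5(u)
        r+=list(proj(p,R@o+[q[0],q[1],0])-u)
    return np.array(r)
for cams in((S,D),(S,),(D,)):
    r=least_squares(f,[572,135,93,-170],args=(cams,)); print(r.x.round(1),r.fun.reshape(-1,2).round(1).tolist())
E
python3 f2.py
```

```text
[ 565.8  125.9   89.5 -170.8] [[-1.7, -0.5], [-1.3, 0.1], [-1.2, -1.4], [-1.5, -1.1], [0.4, -0.8], [0.2, -0.8], [1.0, -1.5], [-6.3, 4.9]]
[ 554.5  126.7   92.4 -172.1] [[0.2, -1.8], [1.5, -0.8], [1.4, -3.3], [-2.9, 4.8]]
[ 569.5  119.8   89.6 -165.5] [[-0.2, -0.3], [0.3, 0.2], [0.0, -0.1], [-0.1, 0.1]]
```

```bash
sed -i "s/,(S,(-105,-97.5,13),(140,300))\]/]/" f2.py; python3 f2.py
```

```text
[ 569.6  123.6   89.3 -167.7] [[-0.5, -0.8], [-0.0, -0.1], [0.2, -1.0], [-0.0, -0.6], [-0.3, -0.1], [-0.7, -0.1], [-0.4, -1.3]]
[ 571.5  126.1   88.7 -169. ] [[0.2, 0.3], [-0.5, 0.1], [0.3, -0.5]]
[ 569.5  119.8   89.6 -165.5] [[-0.2, -0.3], [0.3, 0.2], [0.0, -0.1], [-0.1, 0.1]]
```

Emit:
{"name": "move_arm", "arguments": {
  "series": [255,-20,0,0,0,255,-60,0,0,0,255,-110,0,0,0,255,-130,0,0,0,255,-130,0,0,0]
}}

```text
time: 7.85
position: [494.6, -243.5, 148.8]
tcp_rot: [-0.797, 1.568, -0.616]
force: [0.6, -0.0, -3.2]
finger_gap: 8.8
```

```bash
python3 - <<'E'
from h import *
s=manip.read_state(); print(s['force'],s['finger_gap'],s['wrist_torque'])
p=snap('wrist','w7.png'); np.save('w7.npy',p,allow_pickle=True)
snap('side','s7.png')
E
```

```text
[ 0.61612497 -0.01682038 -3.15770605] 8.763257767744054 [-0.16048371 -0.14305135 -0.00372428]
```

View pics/w7.png

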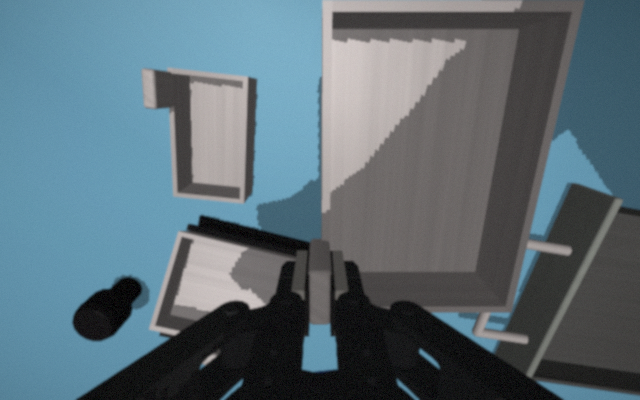

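View pics/s7.png

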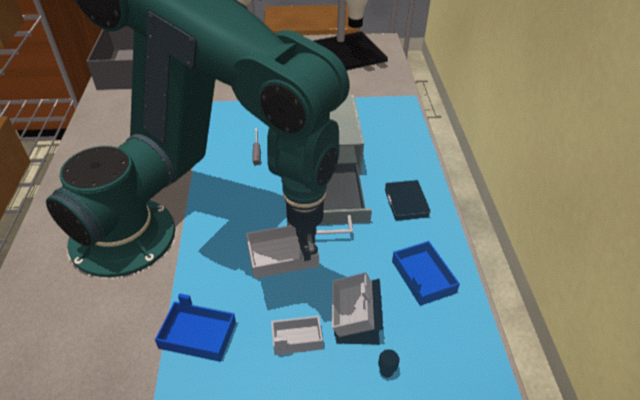

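```bash
python3 - <<'E'
from h import *
print(plan([614,69.6,150],-90.6))
E
```

```text
alts [-6.092 -2.951  0.191]
(array([ -3.3, 285.8, 174.5]), np.float64(-2.9508884301738547))
```

Emit:
{"name": "move_arm", "arguments": {
  "series": [255,-3,286,174.5,0.191,255,-3,286,174.5,0.191,255,-3,286,174.5,0.191,255,-3,286,174.5,0.191,255,-3,286,174.5,0.191]
}}

```text
time: 8.57
position: [604.2, 45.5, 148.7]
tcp_rot: [-3.073, 1.569, -3.084]
force: [1.7, 0.3, -3.4]
finger_gap: 8.9
```

```bash
python3 - <<'E'
from h import *
print(plan([614,69.6,150],-90.6))
E
```

```text
alts [-0.     3.141  6.283]
(array([-1.4, 24.2,  9.6]), np.float64(3.141248670848175))
```

Emit:
{"name": "move_arm", "arguments": {
  "series": [255,0,22,9,0,255,0,22,9,0,255,0,22,9,0]
}}

```text
time: 8.95
position: [613.0, 64.5, 149.4]
tcp_rot: [-2.901, 1.569, -2.913]
force: [0.1, -0.7, -2.1]
finger_gap: 8.9
```

```bash
python3 - <<'E'
from h import *
s=manip.read_state(); print(s['position'],plan([614,69.6,150],-90.6))
p=snap('wrist','w8.png'); np.save('w8.npy',p,allow_pickle=True)
E
```

```text
alts [-1.000e-03  3.141e+00  6.282e+00]
[613.00076428  64.50086387 149.42597463] (array([-0.6,  5.1,  0.9]), np.float64(3.140581551775693))
```

View pics/w8.png

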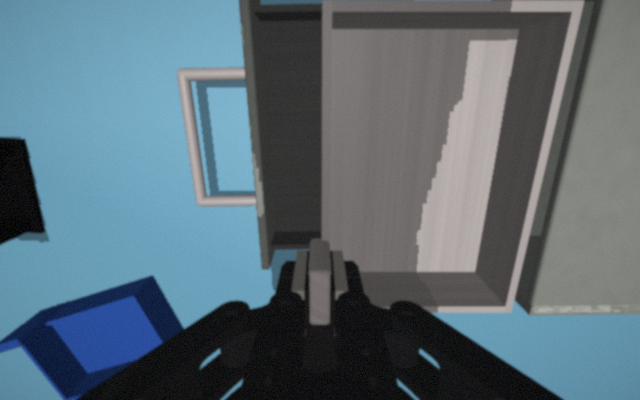

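```bash
python3 - <<'E'
from fit import *
p=np.load('w8.npy',allow_pickle=True).item()
im=cv2.cvtColor(p['image'],cv2.COLOR_RGB2BGR)[0:290,165:345]; k=3
im=cv2.resize(im,None,fx=k,fy=k,interpolation=cv2.INTER_CUBIC)
R=Ro.from_euler('z',89.4,degrees=True).as_matrix()
for o in [(-168,55,36),(-168,-55,36),(-105,97.5,13),(-105,-97.5,13),(-105,97.5,44),(-105,-97.5,44),(-105,60,57),(-105,-97.5,57),(-50,-97.5,13),(-50,-97.5,44),(-70,97.5,13)]:
    u=(proj(p,R@o+[569.6,123,0])-[165,0]+.5)*k; cv2.circle(im,(int(u[0]),int(u[1])),3,(0,0,255),-1)
cv2.imwrite('pics/c8.png',im[:600])
cv2.imwrite('pics/c8.png',cv2.resize(im,(370,600)))
cv2.imwrite('pics/c8.png',im[:800])
E
```

```text
(no output)
```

View pics/c8.png

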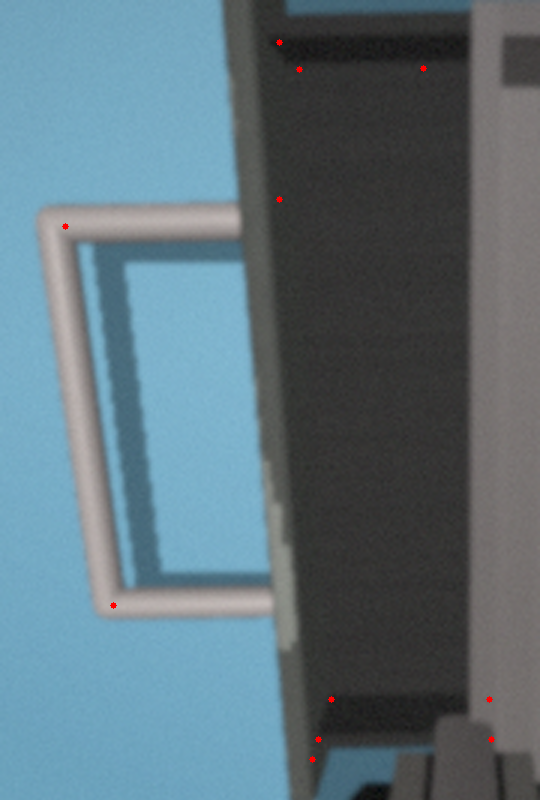

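Emit:
{"name": "move_arm", "arguments": {
  "series": [255,50,5,0,0,255,95,5,0,0,255,110,5,0,0,255,112,5,0,0,255,112,5,0,0]
}}

```text
time: 9.62
position: [614.6, 70.1, 39.7]
tcp_rot: [-0.036, 1.569, -0.047]
force: [-0.1, 1.1, -1.9]
finger_gap: 9.1
```

Emit:
{"name": "move_arm", "arguments": {
  "series": [255,2,0,0,0,255,4,0,0,0,255,4,0,0,0]
}}

```text
time: 10.0
position: [613.6, 70.5, 34.2]
tcp_rot: [-0.219, 1.571, -0.229]
force: [0.1, -0.0, -2.9]
finger_gap: 8.8
```

Emit:
{"name": "move_arm", "arguments": {
  "series": [255,1,0,0,0,255,2,0,0,0,255,2,0,0,0]
}}

```text
time: 10.38
position: [613.6, 70.5, 32.0]
tcp_rot: [-3.074, 1.571, -3.085]
force: [-0.1, 0.3, -3.7]
finger_gap: 8.9
```

Emit:
{"name": "move_arm", "arguments": {
  "series": [255,1,0,0,0,255,2,0,0,0,255,2,0,0,0]
}}

```text
time: 10.75
position: [613.8, 70.4, 31.3]
tcp_rot: [-0.15, 1.57, -0.16]
force: [-5.8, -1.1, 13.3]
finger_gap: 8.9
```

Contact came at a reported z of 31, as predicted. Releasing.

Emit:
{"name": "move_arm", "arguments": {
  "series": [255,-0.7,0,0,0,165,-0.7,0,0,0,165,-0.7,0,0,0,165,-0.7,0,0,0]
}}

```text
time: 11.25
position: [613.6, 70.5, 30.7]
tcp_rot: [2.505, 1.571, 2.495]
force: [0.5, -0.6, 0.2]
finger_gap: 30.5
```

Emit:
{"name": "move_arm", "arguments": {
  "series": [165,-30,0,0,0,165,-80,0,0,0,165,-140,0,0,0,165,-190,0,0,0,165,-190,0,0,0]
}}

```text
time: 11.88
position: [615.2, 70.4, 224.6]
tcp_rot: [-0.007, 1.565, -0.017]
force: [0.4, 0.0, -0.5]
finger_gap: 30.0
```

```bash
python3 - <<'E'
from h import *
p=snap('wrist','w9.png'); np.save('w9.npy',p,allow_pickle=True)
E
```

```text
(no output)
```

View pics/w9.png

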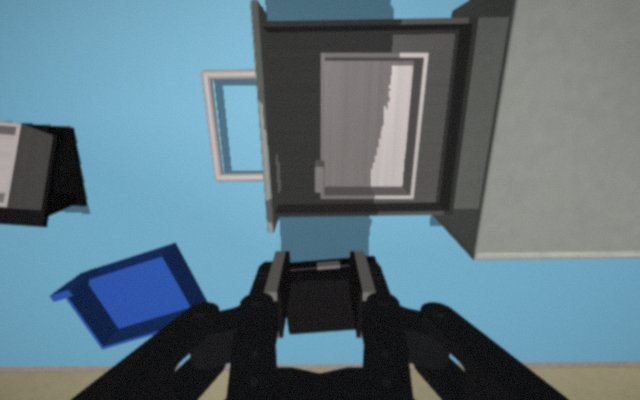

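```bash
python3 - <<'E'
from h import *
im=cv2.imread('pics/w9.png')
cv2.imwrite('pics/c9.png',cv2.resize(im[0:240,195:525],None,fx=2.4,fy=2.4,interpolation=cv2.INTER_CUBIC))
cv2.imwrite('pics/c9b.png',cv2.resize(im[40:210,305:440],None,fx=3.5,fy=3.5,interpolation=cv2.INTER_CUBIC))
E
```

```text
(no output)
```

View pics/c9b.png

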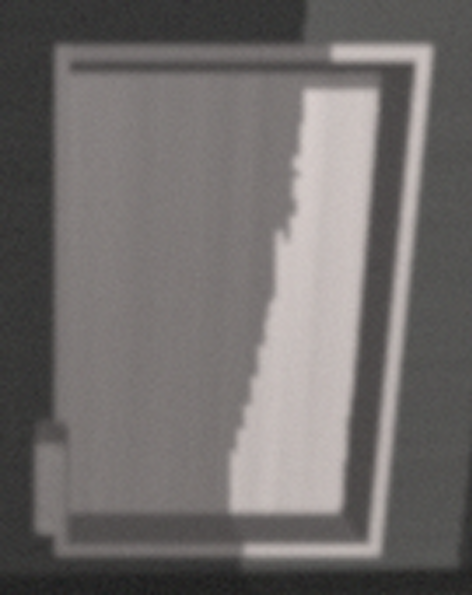

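View pics/c9.png

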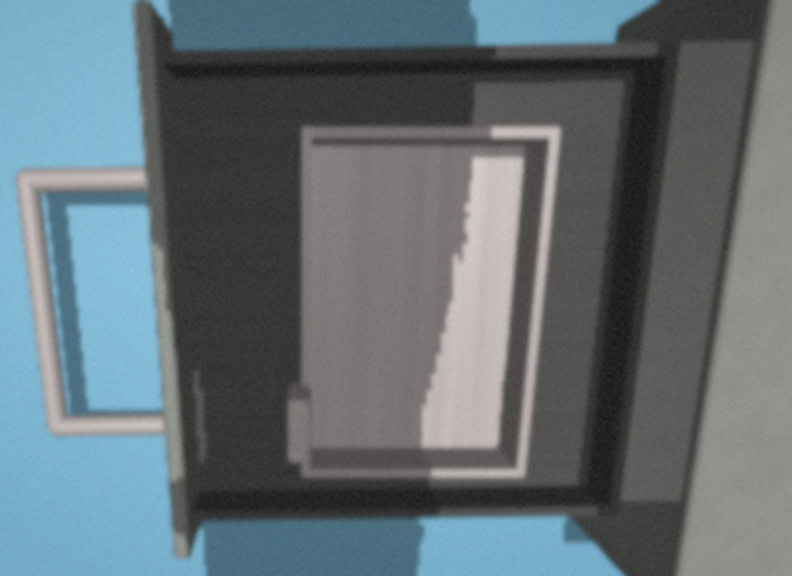

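```bash
python3 - <<'E'
from fit import *
p=np.load('w9.npy',allow_pickle=True).item()
c=lambda a:np.array(a)/3.5+[305,40]
q,r=fitpose(p,[(52.5,-75,40),(-52.5,-75,40),(-52.5,75,40),(52.5,75,40),(58.5,31,70),(58.5,59,70)],c([(54,45),(434,43),(380,556),(54,556),(34,442),(34,534)]),[569,123,-90],z=13)
print('L',q.round(2),r.round(1).tolist())
c=lambda a:np.array(a)/2.4+[195,0]
q,r=fitpose(p,[(100,97.5,13),(100,-97.5,13),(-168,55,36),(-168,-55,36),(-105,97.5,44)],c([(628,78),(585,488),(26,180),(57,427),(168,52)]),[569,123,90])
print('D',q.round(2),r.round(1).tolist())
E
```

```text
L [569.79 124.32 -90.66] [[0.3, -0.5], [-0.2, 0.1], [0.0, -0.1], [0.1, -0.2], [-0.1, 0.1], [0.0, 0.7]]
D [567.54 120.87  89.53] [[3.6, -1.6], [-0.6, 0.2], [0.3, -1.3], [-1.0, -1.7], [-2.2, 4.2]]
```

```bash
python3 - <<'E'
from h import *
print(plan([624,-301,180],175),manip.read_state()['joint_positions'])
E
```

```text
alts [-4.636 -1.494  1.647]
(array([  42.2, -371.3,   13.5]), np.float64(-1.4942980911961132)) [-1.75257675e-02  4.23669358e-01  2.39496190e-01  1.38379443e+00
  2.66160450e-05 -6.75718753e-03]
```

Emit:
{"name": "move_arm", "arguments": {
  "series": [120,0,-371,13,-1.494,120,0,-371,13,-1.494,120,0,-371,13,-1.494,120,0,-371,13,-1.494,120,30,-371,13,-1.494]
}}

```text
time: 12.55
position: [620.8, -233.2, 206.0]
tcp_rot: [1.584, 1.57, 2.489]
force: [0.6, -0.0, -0.1]
finger_gap: 45.7
```

```bash
python3 - <<'E'
from h import *
print(plan([624,-301,180],175))
E
```

```text
alts [-3.72  -0.578  2.563]
(array([ 25.9, -44.4, -51.4]), np.float64(-0.5784431329149969))
```

Emit:
{"name": "move_arm", "arguments": {
  "series": [120,25,-42,-48,-0.56,120,25,-42,-48,-0.56,120,25,-42,-48,-0.56,120,25,-42,-48,-0.56,120,25,-42,-48,-0.56]
}}

```text
time: 13.18
position: [623.9, -294.5, 181.2]
tcp_rot: [1.096, 1.57, 2.551]
force: [0.3, 0.7, 0.5]
finger_gap: 45.2
```

```bash
python3 - <<'E'
from h import *
print(manip.read_state()['position'],plan([624,-301,180],175))
p=snap('wrist','w10.png'); np.save('w10.npy',p,allow_pickle=True)
E
```

```text
alts [-3.17  -0.029  3.113]
[ 623.88920366 -294.50780753  181.18257775] (array([ 1.2, -0.9, -6.4]), np.float64(-0.028515275488149968))
```

View pics/w10.png

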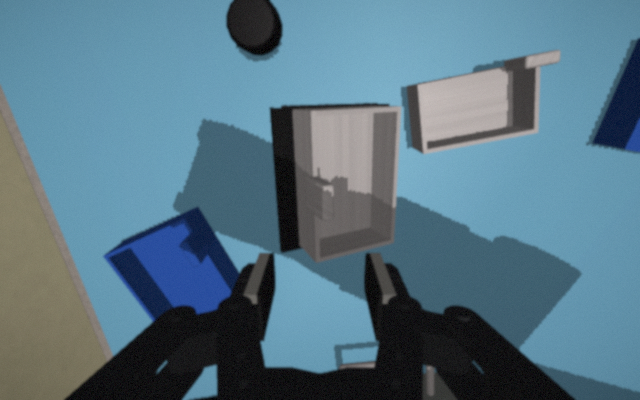

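```bash
python3 - <<'E'
from fit import *
p=np.load('w10.npy',allow_pickle=True).item()
im=cv2.cvtColor(p['image'],cv2.COLOR_RGB2BGR)[90:270,260:420]; k=4
im=cv2.resize(im,None,fx=k,fy=k,interpolation=cv2.INTER_CUBIC); cv2.imwrite('pics/c10.png',im)
R=Ro.from_euler('ZY',[-5,-25],degrees=True).as_matrix()
for o in [(-42.5,-65,40),(-42.5,65,40),(42.5,65,40),(42.5,-65,40),(38.5,-14,70),(38.5,14,70),(48.5,14,70),(48.5,-14,70)]:
    u=(proj(p,R@o+[607.8,-299.6,43.7])-[260,90]+.5)*k; cv2.circle(im,(int(u[0]),int(u[1])),3,(0,0,255),-1)
cv2.imwrite('pics/c10o.png',im[:600])
E
```

```text
(no output)
```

View pics/c10o.png

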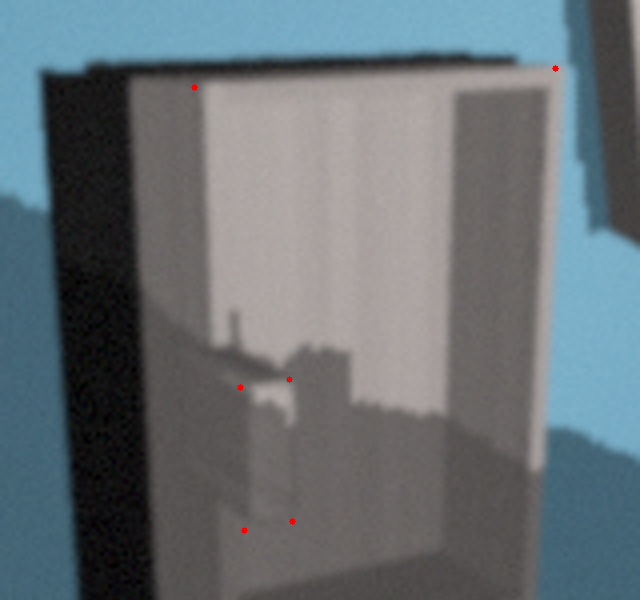

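```bash
python3 - <<'E'
from h import *
print(manip.read_state()['time'],plan([622.7,-301,75],175))
E
```

```text
alts [-3.169 -0.028  3.114]
13.225 (array([106.4,   0.5,  -6.6]), np.float64(-0.027724833334691324))
```

Emit:
{"name": "move_arm", "arguments": {
  "series": [120,30,0.5,-5,-0.025,120,60,0.5,-5,-0.025,120,80,0.5,-5,-0.025,120,80,0.5,-5,-0.025]
}}

```text
time: 13.72
position: [622.3, -299.1, 100.6]
tcp_rot: [1.092, 1.568, 2.575]
force: [-0.2, 0.3, -0.0]
finger_gap: 45.4
```

```bash
python3 - <<'E'
from h import *
print(manip.read_state()['position'],plan([622.7,-301,75],175))
E
```

```text
alts [-3.143e+00 -1.000e-03  3.140e+00]
[ 622.27320991 -299.09009922  100.5770613 ] (array([25.6, -0.7, -1.9]), np.float64(-0.0011432889441977026))
```

Emit:
{"name": "move_arm", "arguments": {
  "series": [120,25,-0.7,-1.5,0,120,25,-0.7,-1.5,0,120,25,-0.7,-1.5,0]
}}

```text
time: 14.1
position: [624.0, -301.5, 78.2]
tcp_rot: [-2.06, 1.57, -0.577]
force: [0.4, -0.1, -0.6]
finger_gap: 45.1
```

```bash
python3 - <<'E'
from h import *
s=manip.read_state();print(s['position'],s['force'])
snap('wrist','w11.png')
E
```

```text
[ 624.00985123 -301.50363146   78.2270866 ] [ 0.36561146 -0.10566523 -0.57929786]
```

View pics/w11.png

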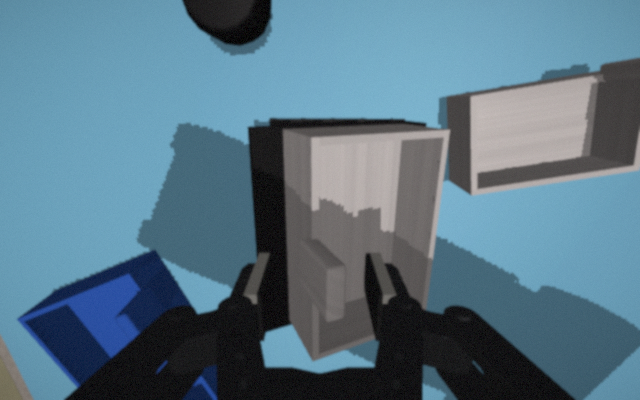

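Emit:
{"name": "move_arm", "arguments": {
  "series": [160,2,0,0,0,185,2,0,0,0,195,2,0,0,0,205,2,0,0,0,215,2,0,0,0]
}}

```text
time: 14.78
position: [626.6, -302.0, 77.3]
tcp_rot: [-1.75, 1.563, -0.266]
force: [8.6, 1.0, 12.2]
finger_gap: 16.4
```

```bash
python3 - <<'E'
from h import *
s=manip.read_state();print(s['position'],s['force'])
snap('wrist','w12.png')
E
```

```text
[ 626.58281769 -301.994052     77.27353033] [ 8.62707767  1.03580083 12.23002378]
```

View pics/w12.png

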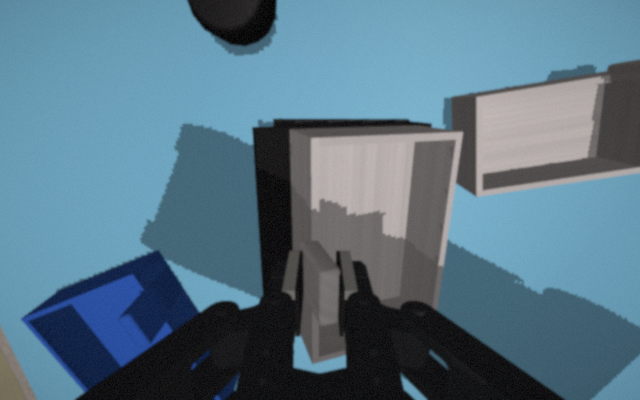

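Emit:
{"name": "move_arm", "arguments": {
  "series": [222,-1,0,0,0,230,-2,0,0,0,240,-3,0,0,0,255,-3,0,0,0,255,-3,0,0,0]
}}

```text
time: 15.45
position: [626.0, -301.8, 78.7]
tcp_rot: [-1.667, 1.566, -0.183]
force: [11.1, -1.5, -1.9]
finger_gap: 16.4
```

```bash
python3 - <<'E'
from h import *
s=manip.read_state();print(s['position'],s['force'])
snap('wrist','w13.png'); im=snap('side','s13.png')['image'][200:360,250:420,::-1]
cv2.imwrite('pics/s13.png',cv2.resize(im,None,fx=3,fy=3))
E
```

```text
[ 626.03639717 -301.84057824   78.67456202] [11.13785109 -1.49477471 -1.93643484]
```

View pics/w13.png

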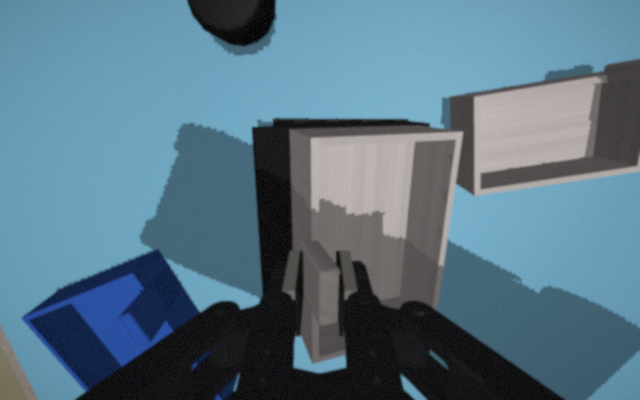

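View pics/s13.png

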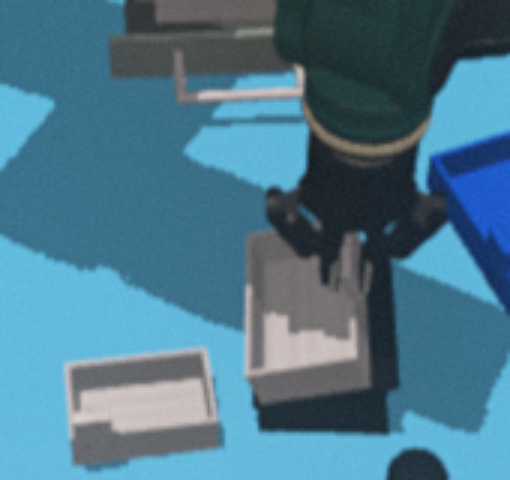

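The tilted tray's low edge is jammed against the lip, with the gap held at 16.4 mm and 11 N in x. I'll lift clear of the lip so the pads can level it.

Emit:
{"name": "move_arm", "arguments": {
  "series": [255,-4,-4,0,0,255,-10,-5,0,0,255,-18,-5,0,0,255,-26,-5,0,0,255,-35,-5,0,0]
}}

```text
time: 16.18
position: [628.4, -301.8, 113.5]
tcp_rot: [2.34, 1.571, -2.46]
force: [-0.5, 0.4, -1.6]
finger_gap: 8.7
```

```bash
python3 - <<'E'
from h import *
s=manip.read_state();print(s['position'],s['force'],s['finger_gap'])
snap('wrist','w14.png'); im=snap('side','s14.png')['image'][180:340,250:420,::-1]
cv2.imwrite('pics/s14.png',cv2.resize(im,None,fx=3,fy=3))
E
```

```text
[ 628.43391779 -301.78395122  113.50368413] [-0.46221509  0.42456758 -1.60801521] 8.705554539766444
```

View pics/w14.png

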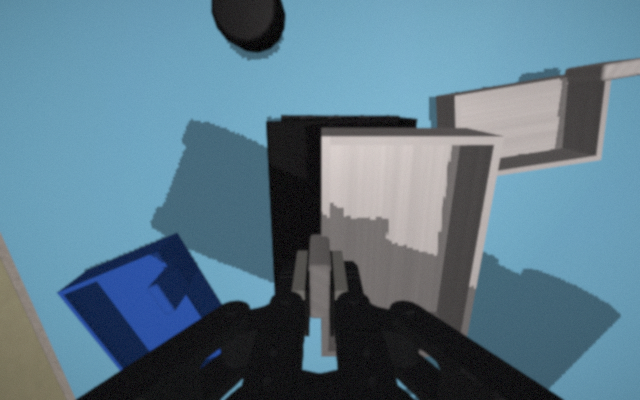

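View pics/s14.png

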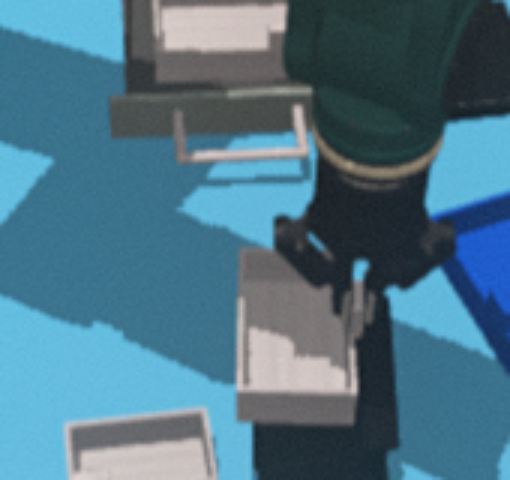

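Emit:
{"name": "move_arm", "arguments": {
  "series": [255,-40,0,0,0,255,-60,0,0,0,255,-60,0,0,0,255,-60,0,0,0]
}}

```text
time: 16.77
position: [628.2, -301.5, 171.6]
tcp_rot: [1.085, 1.569, 2.569]
force: [-1.1, 0.3, -1.9]
finger_gap: 8.6
```

```bash
python3 - <<'E'
from h import *
s=manip.read_state();print(s['position'],s['force'],s['finger_gap'])
p=snap('wrist','w15.png');np.save('w15.npy',p,allow_pickle=True); im=cv2.imread('pics/w15.png')
cv2.imwrite('pics/c15.png',cv2.resize(im[105:365,280:510],None,fx=3,fy=3,interpolation=cv2.INTER_CUBIC)[:600])
cv2.imwrite('pics/c15b.png',cv2.resize(im[215:365,280:510],None,fx=3,fy=3,interpolation=cv2.INTER_CUBIC))
np.save('st15.npy',s,allow_pickle=True)
E
```

```text
[ 628.19304757 -301.5487672   171.55017019] [-1.14022091  0.32669113 -1.94290896] 8.632090572024804
```

View pics/c15.png

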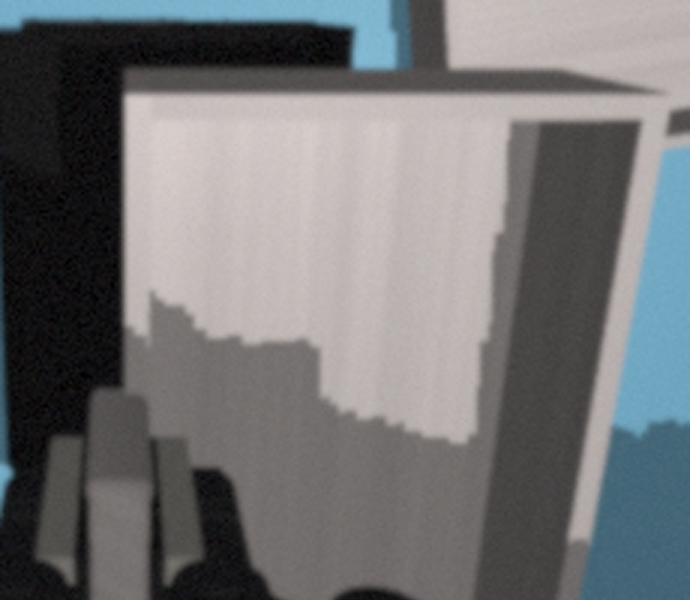

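View pics/c15b.png

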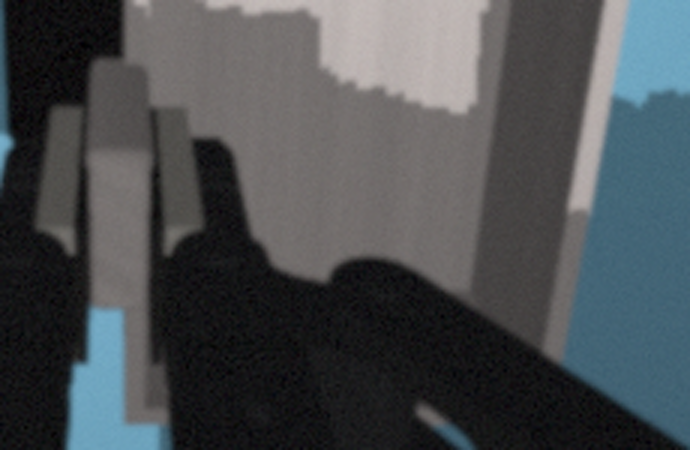

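```bash
cat > fh.py <<'E'
from fit import *
def fithand(p,pts,uv,x0,st):
    """free x,y,z,yaw,tilt(about y),roll"""
    pts=np.array(pts,float)
    def Rm(q): return Ro.from_euler('ZYX',[q[3],q[4],q[5]],degrees=True).as_matrix()
    def f(q): 
        return np.concatenate([np.concatenate([proj(p,X)-u for X,u in zip(pts@Rm(q).T+q[:3],uv)]),np.array(q[4:6])*0.5])
    r=least_squares(f,list(x0)+[0,0],x_scale=10); q=r.x
    print('pose',q.round(1)); print(r.fun[:-2].reshape(-1,2).round(1).tolist())
    return q
E
cat > f15.py <<'E'
from fh import *
p=np.load('w15.npy',allow_pickle=True).item(); s=np.load('st15.npy',allow_pickle=True).item()
a=lambda u:np.array(u)/3+[280,105]; b=lambda u:np.array(u)/3+[280,215]
pts=[(42.5,-65,40),(-42.5,-65,40),(42.5,65,40),(48.5,-14,70),(38.5,-14,70),(48.5,14,70),(48.5,-14,40),(38.5,-14,40)]
uv=[a((123,93)),a((665,93)),b((125,422)),a((87,480)),a((152,482)),b((88,307)),a((90,390)),a((148,392))]
q=fithand(p,pts,uv,[590,-300,150,-5],s)
t,R=tool(s)
c=Ro.from_euler('z',q[3],degrees=True).as_matrix()
print('tab',q[:3]+c@[43.5,0,0],'tcp',t,'tooly',np.degrees(np.arctan2(R[1,1],R[0,1])))
E
python3 f15.py
```

```text
pose [ 5.845e+02 -2.977e+02  1.477e+02 -4.800e+00 -1.000e-01  2.000e-01]
[[0.3, 0.5], [0.1, -0.2], [-0.0, -0.5], [-0.7, -0.2], [0.7, -1.0], [-0.2, 1.1], [-0.0, 0.5], [-0.2, -0.2]]
tab [ 627.80282166 -301.31505928  147.69503549] tcp [ 628.19304757 -301.5487672   171.55017019] tooly 175.0266346455911
```

```bash
python3 - <<'E'
from h import *
print(plan([569.3,80.8,172],89.2))
E
```

```text
alts [-1.644  1.498  4.64 ]
(array([-1.000e-01,  9.170e+01,  3.758e+02]), np.float64(1.4979832650030689))
```

Emit:
{"name": "move_arm", "arguments": {
  "series": [255,-5,92,376,1.498,255,-5,92,376,1.498,255,-5,92,376,1.498,255,-5,92,376,1.498,255,-5,92,376,1.498]
}}

```text
time: 17.45
position: [580.7, 4.3, 175.9]
tcp_rot: [2.477, 1.57, 3.032]
force: [0.3, 0.9, -1.3]
finger_gap: 8.6
```

```bash
python3 - <<'E'
from h import *
print(plan([569.3,80.8,172],89.2))
E
```

```text
alts [-2.573  0.569  3.711]
(array([ 4. , 71.1, 30.6]), np.float64(0.5690525201395162))
```

Emit:
{"name": "move_arm", "arguments": {
  "series": [255,0,70,30,0.55,255,0,70,30,0.55,255,0,70,30,0.55,255,0,70,30,0.55,255,0,70,30,0.55]
}}

```text
time: 18.08
position: [569.7, 77.3, 176.3]
tcp_rot: [-3.085, 1.57, -3.07]
force: [0.0, 0.2, -2.1]
finger_gap: 8.6
```

```bash
python3 - <<'E'
from h import *
print(manip.read_state()['position'],plan([569.3,80.8,76],89.2))
E
```

```text
alts [-3.113  0.029  3.171]
[569.74625682  77.29387281 176.29686029] (array([100.3,   3.5,  -0.3]), np.float64(0.02897423542620526))
```

Emit:
{"name": "move_arm", "arguments": {
  "series": [255,40,3.5,-0.3,0.029,255,80,3.5,-0.3,0.029,255,90,3.5,-0.3,0.029,255,90,3.5,-0.3,0.029,255,90,3.5,-0.3,0.029]
}}

```text
time: 18.7
position: [570.6, 81.0, 88.3]
tcp_rot: [0.021, 1.569, 0.004]
force: [-0.8, -1.6, -1.3]
finger_gap: 8.6
```

```bash
python3 - <<'E'
from h import *
s=manip.read_state();np.save('st16.npy',s,allow_pickle=True)
print(s['position'],plan([569.3,80.8,76],89.2))
p=snap('wrist','w16.png');np.save('w16.npy',p,allow_pickle=True)
E
```

```text
alts [-3.145e+00 -3.000e-03  3.138e+00]
[570.56720127  80.96238266  88.26679471] (array([12.3, -0.2, -1.3]), np.float64(-0.003433710858519228))
```

View pics/w16.png

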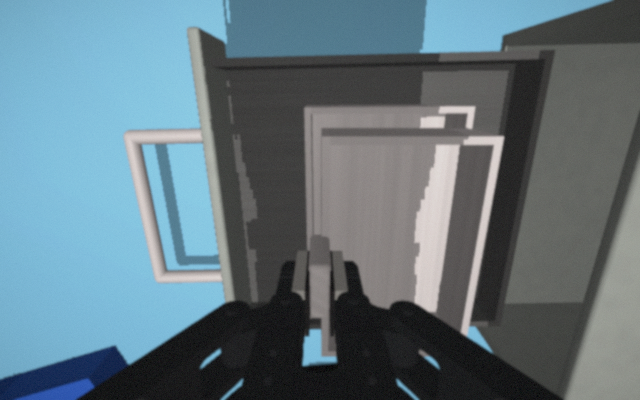

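```bash
cat > ov.py <<'E'
from fit import *
import sys
def ov(npy,out,items,crop,k):
    p=np.load(npy,allow_pickle=True).item(); x0,y0,x1,y1=crop
    im=cv2.resize(cv2.cvtColor(p['image'],cv2.COLOR_RGB2BGR)[y0:y1,x0:x1],None,fx=k,fy=k,interpolation=cv2.INTER_CUBIC)
    for X,c in items:
        u=(proj(p,X)-[x0,y0]+.5)*k; cv2.circle(im,(int(u[0]),int(u[1])),3,c,-1)
    cv2.imwrite('pics/'+out,im)
def rim(x,y,z,yaw,w,l):
    R=Ro.from_euler('z',yaw,degrees=True).as_matrix()
    return [R@(a*w/2,b*l/2,40)+[x,y,z] for a in(-1,1) for b in(-1,1)]
E
python3 - <<'E'
from ov import *
it=[(X,(0,0,255)) for X in rim(569.8,124.3,13,-90.66,105,150)]+[(X,(0,255,0)) for X in rim(570.1,124.4,64.2,-90.7,85,130)]
ov('w16.npy','c16.png',it,(270,90,530,345),3)
a=cv2.imread('pics/c16.png');cv2.imwrite('pics/c16.png',cv2.resize(a,(610,598)))
E
```

```text
(no output)
```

View pics/c16.png

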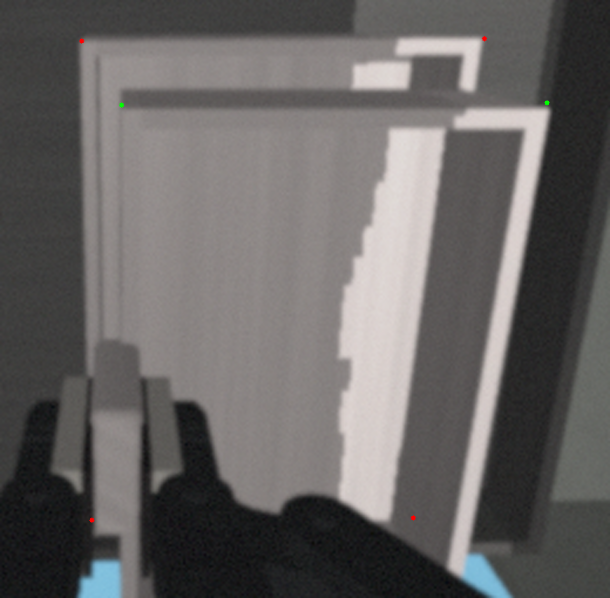

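Emit:
{"name": "move_arm", "arguments": {
  "series": [255,12,0,-1,0,255,24,0,-1,0,255,34,0,-1,0,255,41,0,-1,0,255,41,0,-1,0]
}}

```text
time: 19.38
position: [568.3, 81.1, 45.2]
tcp_rot: [-3.12, 1.57, -3.138]
force: [-0.3, -0.5, -1.9]
finger_gap: 8.9
```

Emit:
{"name": "move_arm", "arguments": {
  "series": [255,1,0,0,0,255,2,0,0,0,255,2,0,0,0]
}}

```text
time: 19.75
position: [568.7, 81.1, 43.9]
tcp_rot: [-0.059, 1.571, -0.077]
force: [-0.2, 0.1, -2.3]
finger_gap: 8.7
```

Emit:
{"name": "move_arm", "arguments": {
  "series": [255,1,0,0,0,255,2,0,0,0,255,2,0,0,0]
}}

```text
time: 20.12
position: [568.6, 81.1, 41.7]
tcp_rot: [-3.067, 1.571, -3.085]
force: [0.3, 0.7, -1.8]
finger_gap: 8.8
```

Emit:
{"name": "move_arm", "arguments": {
  "series": [255,1,0,0,0,255,1.5,0,0,0,255,1.5,0,0,0]
}}

```text
time: 20.5
position: [568.6, 81.1, 40.3]
tcp_rot: [-3.077, 1.571, -3.095]
force: [-0.5, -0.1, -1.7]
finger_gap: 9.0
```

Emit:
{"name": "move_arm", "arguments": {
  "series": [255,1,0,0,0,255,1.5,0,0,0,255,1.5,0,0,0]
}}

```text
time: 20.88
position: [568.7, 81.1, 38.8]
tcp_rot: [1.629, 1.571, 1.611]
force: [-0.4, 0.2, -1.8]
finger_gap: 8.6
```

Emit:
{"name": "move_arm", "arguments": {
  "series": [255,1,0,0,0,255,1.5,0,0,0,255,1.5,0,0,0]
}}

```text
time: 21.25
position: [568.8, 81.0, 38.6]
tcp_rot: [-0.133, 1.57, -0.151]
force: [-7.0, -1.2, 19.3]
finger_gap: 8.5
```

Emit:
{"name": "move_arm", "arguments": {
  "series": [255,-1.1,0,0,0,180,-1.1,0,0,0,175,-1.1,0,0,0,175,-1.1,0,0,0]
}}

```text
time: 21.75
position: [568.6, 81.1, 38.3]
tcp_rot: [-3.0, 1.571, -3.018]
force: [0.2, 0.2, -0.2]
finger_gap: 27.0
```

Emit:
{"name": "move_arm", "arguments": {
  "series": [175,-30,0,0,0,175,-80,0,0,0,175,-140,0,0,0,175,-190,0,0,0,175,-190,0,0,0]
}}

```text
time: 22.38
position: [570.2, 81.1, 232.0]
tcp_rot: [0.017, 1.565, -0.001]
force: [0.1, -0.3, -0.5]
finger_gap: 26.7
```

```bash
python3 - <<'E'
from h import *
s=manip.read_state(); print(s['position'],s['time'])
p=snap('wrist','w17.png');np.save('w17.npy',p,allow_pickle=True); im=cv2.imread('pics/w17.png')
cv2.imwrite('pics/c17.png',cv2.resize(im[40:270,290:460],None,fx=3.4,fy=3.4,interpolation=cv2.INTER_CUBIC)[:600])
E
```

```text
[570.24094445  81.11929678 231.9764852 ] 22.375
```

View pics/w17.png

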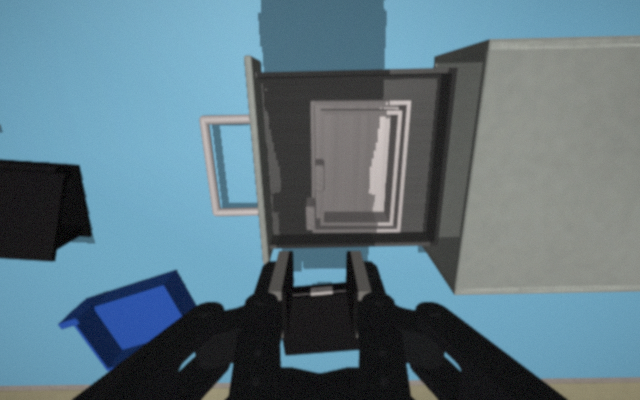

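View pics/c17.png

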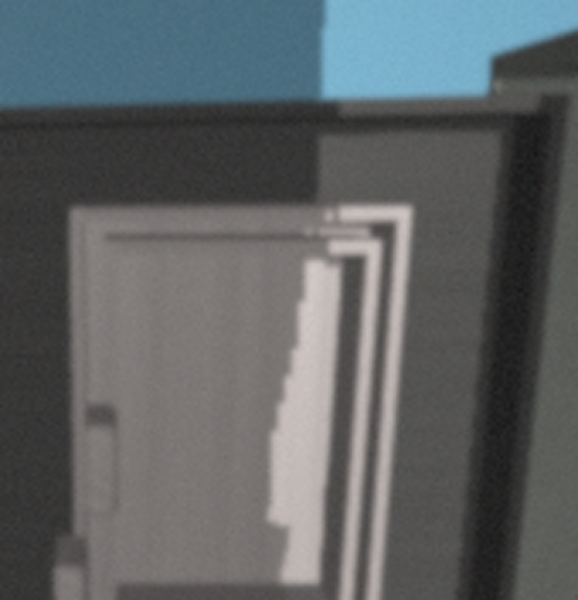

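```bash
python3 - <<'E'
from ov import *
im=cv2.imread('pics/w17.png')
it=[(X,(0,0,255)) for X in rim(569.8,124.3,13,-90.66,105,150)]+[(X,(0,255,0)) for X in rim(569.3,125,17,-90.7,85,130)]
ov('w17.npy','c18.png',it,(290,85,430,250),3.6)
ov('w17.npy','c18n.png',[],(290,85,430,250),3.6)
E
```

```text
(no output)
```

View pics/c18.png

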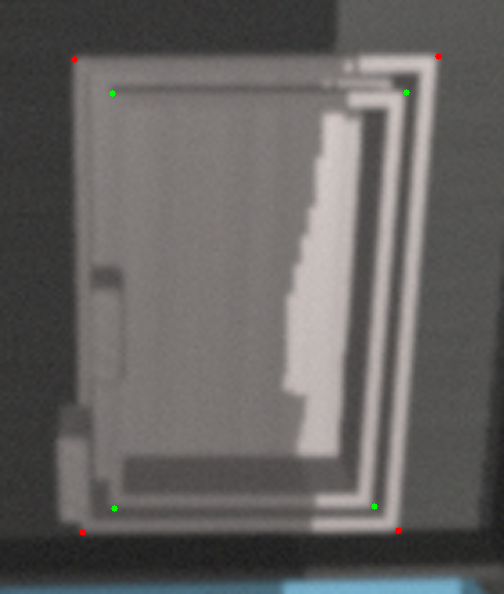

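```bash
python3 - <<'E'
from h import *
print(plan([430.4,-381.6,130],93.9))
E
```

```text
alts [-3.228 -0.086  3.056]
(array([  99.3, -465.1, -131. ]), np.float64(-0.08596738675268466))
```

Emit:
{"name": "move_arm", "arguments": {
  "series": [120,10,-465,-131,-0.086,120,30,-465,-131,-0.086,120,50,-465,-131,-0.086,120,70,-465,-131,-0.086,120,80,-465,-131,-0.086]
}}

```text
time: 23.05
position: [478.2, -216.4, 187.7]
tcp_rot: [2.466, 1.569, 2.534]
force: [0.3, 0.5, -1.0]
finger_gap: 45.1
```

```bash
python3 - <<'E'
from h import *
print(manip.read_state()['position'],plan([430.4,-381.6,130],93.9))
E
```

```text
alts [-3.142  0.     3.142]
[ 478.17815696 -216.38127089  187.6566825 ] (array([  57.6, -161.6,  -58.8]), np.float64(2.896923982391365e-05))
```

Emit:
{"name": "move_arm", "arguments": {
  "series": [120,50,-158,-58,0,120,50,-158,-58,0,120,50,-158,-58,0,120,50,-158,-58,0,120,50,-158,-58,0]
}}

```text
time: 23.68
position: [432.0, -375.7, 138.3]
tcp_rot: [2.095, 1.569, 2.163]
force: [-0.9, 0.9, -0.6]
finger_gap: 45.4
```

```bash
python3 - <<'E'
from ov import *
print(manip.read_state()['position'],plan([430.4,-381.6,22],93.9))
p=manip.camera('wrist');np.save('w19.npy',p,allow_pickle=True)
R=Ro.from_euler('z',-86.1,degrees=True).as_matrix()
it=[(X,(0,0,255)) for X in rim(466,-345.6,0,-86.1,65,110)]+[(R@o+[466,-345.6,0],(0,255,0)) for o in [(28.5,-52,70),(38.5,-52,70),(28.5,-24,70),(38.5,-24,70)]]
ov('w19.npy','w19o.png',it,(120,0,640,400),1.5)
E
```

```text
alts [-3.142 -0.     3.141]
[ 432.01578675 -375.7313146   138.27734997] (array([116.3,  -5.9,  -1.9]), np.float64(-0.0003246079406128375))
```

View pics/w19o.png

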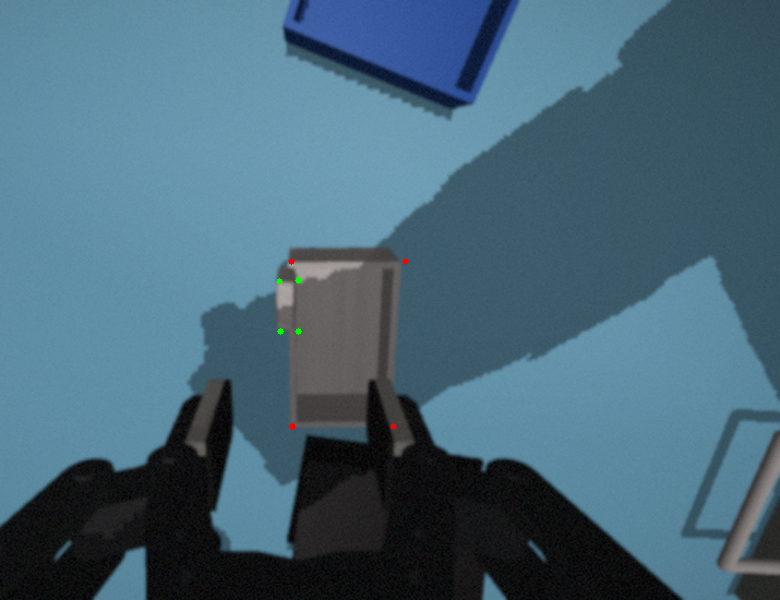

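Emit:
{"name": "move_arm", "arguments": {
  "series": [120,40,-6.5,-1.9,0,120,70,-6.5,-1.9,0,120,70,-6.5,-1.9,0]
}}

```text
time: 24.1
position: [430.5, -381.0, 67.9]
tcp_rot: [2.187, 1.567, 2.256]
force: [-0.2, 0.1, 1.0]
finger_gap: 45.2
```

```bash
python3 - <<'E'
from h import *
print(manip.read_state()['position'],plan([430.4,-382.3,22],93.9))
E
```

```text
alts [-3.140e+00  1.000e-03  3.143e+00]
[ 430.53725246 -381.03633752   67.93349687] (array([45.9, -1.4, -0.1]), np.float64(0.001478701283417999))
```

Emit:
{"name": "move_arm", "arguments": {
  "series": [120,30,-0.8,0,0,120,45,-0.8,0,0,120,45,-0.8,0,0,255,45,-0.8,0,0,255,45,-0.8,0,0]
}}

```text
time: 24.72
position: [431.3, -384.2, 25.1]
tcp_rot: [-0.887, 1.57, -0.819]
force: [-0.9, 3.0, 9.0]
finger_gap: 9.2
```

Emit:
{"name": "move_arm", "arguments": {
  "series": [255,0,0,0,0,255,0,0,0,0,255,0,0,0,0]
}}

```text
time: 25.1
position: [431.3, -384.0, 25.2]
tcp_rot: [-0.503, 1.57, -0.434]
force: [-1.0, 3.0, 9.2]
finger_gap: 8.6
```

Emit:
{"name": "move_arm", "arguments": {
  "series": [255,-20,0,0,0,255,-60,0,0,0,255,-110,0,0,0,255,-140,0,0,0,255,-140,0,0,0]
}}

```text
time: 25.72
position: [431.7, -384.8, 166.6]
tcp_rot: [-0.95, 1.567, -0.882]
force: [0.2, -0.2, -3.2]
finger_gap: 8.7
```

```bash
python3 - <<'E'
from h import *
s=manip.read_state();np.save('st20.npy',s,allow_pickle=True);print(s['position'],s['force'],s['finger_gap'])
p=snap('wrist','w20.png');np.save('w20.npy',p,allow_pickle=True)
im=cv2.imread('pics/w20.png')
cv2.imwrite('pics/c20.png',cv2.resize(im[180:370,270:460],None,fx=3.1,fy=3.1,interpolation=cv2.INTER_CUBIC))
E
```

```text
[ 431.73345749 -384.79304966  166.58489475] [ 0.21972    -0.24278826 -3.21769722] 8.720344850807736
```

View pics/w20.png

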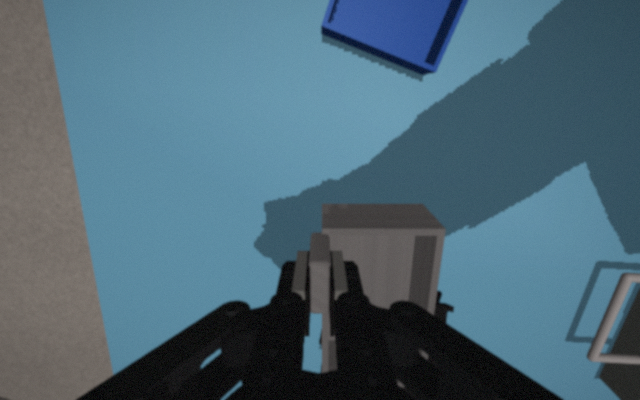

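View pics/c20.png

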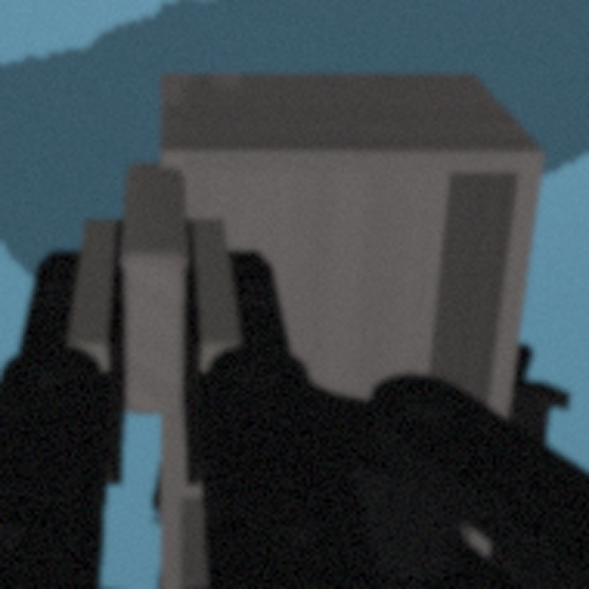

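```bash
python3 - <<'E'
from fh import *
p=np.load('w20.npy',allow_pickle=True).item(); s=np.load('st20.npy',allow_pickle=True).item()
a=lambda u:np.array(u)/3.1+[270,180]
pts=[(32.5,-55,40),(-32.5,-55,40),(32.5,-55,0),(-32.5,-55,0),(38.5,-52,70),(28.5,-52,70),(38.5,-24,70),(38.5,-52,40),(28.5,-52,40)]
uv=a([(162,152),(542,152),(165,75),(475,75),(120,255),(186,255),(124,412),(126,168),(180,168)])
q=fithand(p,pts,uv,[466,-345,140,-86],s)
t,R=tool(s)
Rz=Ro.from_euler('z',q[3],degrees=True).as_matrix()
print('tcp',t,'tooly',np.degrees(np.arctan2(R[1,1],R[0,1])))
print('center rel tcp in tray axes',Rz.T@(q[:3]-t))
for tgt in [(569.3,125,21)]:
    y=-90.7; Rt=Ro.from_euler('z',y,degrees=True).as_matrix()
    print('TCP target',np.array(tgt)-Rt@Rz.T@(q[:3]-t),'tooly',np.degrees(np.arctan2(R[1,1],R[0,1]))+y-q[3])
E
```

```text
pose [ 468.6 -347.2  138.   -85.5    1.1    0. ]
[[-0.0, -0.0], [-0.5, -0.1], [-0.1, 0.0], [-0.4, -0.2], [-0.7, -0.1], [0.2, -0.1], [-0.6, 0.7], [0.5, -0.1], [1.6, -0.1]]
tcp [ 431.73345749 -384.79304966  166.58489475] tooly 93.8989781088326
center rel tcp in tray axes [-34.61824704  39.7195127  -28.60393922]
TCP target [529.16052043  90.86958986  49.60393922] tooly 88.71496549504558
```

```bash
python3 - <<'E'
from h import *
print(plan([530.5,91.7,170],89.3))
E
```

```text
alts [-3.061  0.08   3.222]
(array([ -5.7, 468. , 131.4]), np.float64(0.0802640349664797))
```

Emit:
{"name": "move_arm", "arguments": {
  "series": [255,-6,468,131,0.08,255,-6,468,131,0.08,255,-6,468,131,0.08,255,-6,468,131,0.08,255,-6,468,131,0.08]
}}

```text
time: 26.4
position: [494.0, -75.8, 166.9]
tcp_rot: [2.865, 1.569, 2.853]
force: [0.6, -0.1, -0.9]
finger_gap: 8.4
```

```bash
python3 - <<'E'
from h import *
print(manip.read_state()['position'],plan([530.5,91.7,170],89.3))
E
```

```text
alts [-3.142  0.     3.142]
[493.99747362 -75.8162866  166.90591064] (array([ -3.1, 168. ,  34.5]), np.float64(2.3408634588399597e-05))
```

Emit:
{"name": "move_arm", "arguments": {
  "series": [255,0,164,34,0,255,0,164,34,0,255,0,164,34,0,255,0,164,34,0,255,0,164,34,0]
}}

```text
time: 27.02
position: [529.9, 85.3, 167.1]
tcp_rot: [-2.959, 1.569, -2.971]
force: [-0.2, -0.8, -1.8]
finger_gap: 9.0
```

```bash
python3 - <<'E'
from h import *
print(manip.read_state()['position'],plan([530.5,91.7,95],89.3))
E
```

```text
alts [-3.141e+00  1.000e-03  3.142e+00]
[529.88178685  85.3067017  167.07594903] (array([72.1,  6.4,  0.7]), np.float64(0.0005349771490964995))
```

Emit:
{"name": "move_arm", "arguments": {
  "series": [255,40,6.2,0.5,0,255,70,6.2,0.5,0,255,70,6.2,0.5,0,255,70,6.2,0.5,0]
}}

```text
time: 27.52
position: [531.5, 91.1, 99.1]
tcp_rot: [-0.012, 1.57, -0.025]
force: [0.3, 0.8, 0.3]
finger_gap: 8.6
```

```bash
python3 - <<'E'
from ov import *
s=manip.read_state();t=s['position'];print(t,plan([530.5,91.7,60],89.3))
p=snap('wrist','w21.png');np.save('w21.npy',p,allow_pickle=True)
c=t+np.array([38.8,33.3,-25.5])
it=[(X,(0,0,255)) for X in rim(569.8,124.3,13,-90.66,105,150)]+[(X,(0,255,0)) for X in rim(c[0],c[1],c[2],-90.7,65,110)]+[(X,(255,0,255)) for X in rim(569.3,125,17,-90.7,85,130)]
ov('w21.npy','c21.png',it,(270,60,500,350),2.05)
ov('w21.npy','c21b.png',it,(285,80,485,270),3)
E
```

```text
alts [-3.142e+00 -1.000e-03  3.141e+00]
[531.48861902  91.11252892  99.0516289 ] (array([39.1,  0.6, -1. ]), np.float64(-0.0007720189892870036))
```

View pics/c21b.png

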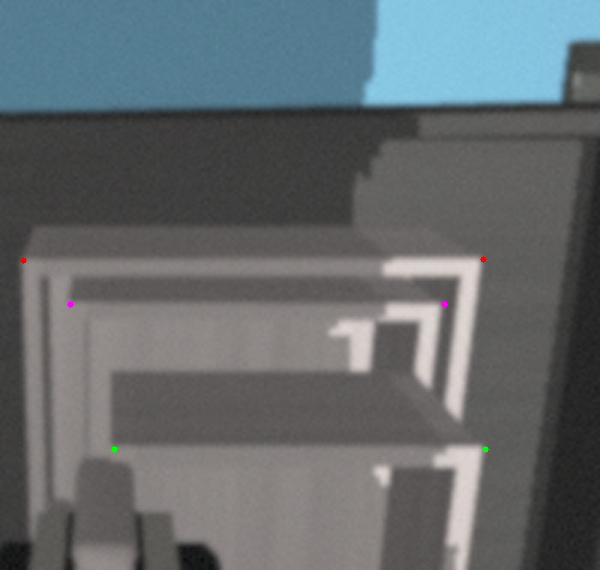

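View pics/w21.png

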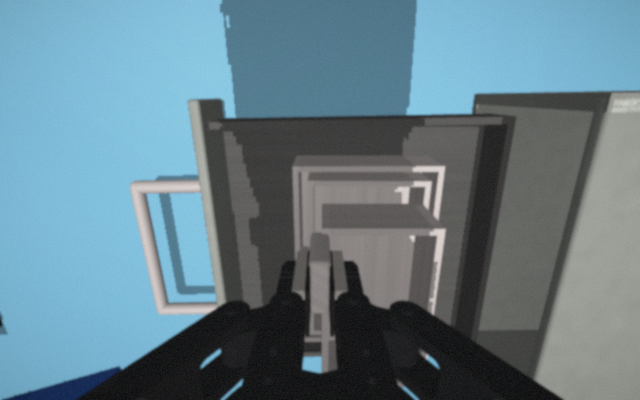

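Emit:
{"name": "move_arm", "arguments": {
  "series": [255,12,0.5,-0.7,0,255,24,0.5,-0.7,0,255,35,0.5,-0.7,0,255,44,0.5,-0.7,0,255,44,0.5,-0.7,0]
}}

```text
time: 28.2
position: [529.9, 92.3, 53.2]
tcp_rot: [-3.108, 1.569, -3.12]
force: [1.0, 0.2, -1.8]
finger_gap: 8.7
```

Emit:
{"name": "move_arm", "arguments": {
  "series": [255,1,0,0,0,255,2,0,0,0,255,2,0,0,0]
}}

```text
time: 28.58
position: [530.5, 92.3, 52.1]
tcp_rot: [-0.047, 1.571, -0.059]
force: [-0.2, 0.7, -0.6]
finger_gap: 8.5
```

Emit:
{"name": "move_arm", "arguments": {
  "series": [255,1,0,0,0,255,2,0,0,0,255,2,0,0,0]
}}

```text
time: 28.95
position: [530.3, 92.4, 49.9]
tcp_rot: [3.05, 1.571, 3.038]
force: [1.3, -0.1, -2.0]
finger_gap: 8.6
```

Emit:
{"name": "move_arm", "arguments": {
  "series": [255,1,0,0,0,255,1.5,0,0,0,255,1.5,0,0,0]
}}

```text
time: 29.32
position: [530.4, 92.3, 48.5]
tcp_rot: [2.986, 1.571, 2.974]
force: [-0.4, -1.3, -1.7]
finger_gap: 8.5
```

Emit:
{"name": "move_arm", "arguments": {
  "series": [255,1,0,0,0,255,1.5,0,0,0,255,1.5,0,0,0]
}}

```text
time: 29.7
position: [530.3, 92.4, 46.9]
tcp_rot: [2.968, 1.571, 2.957]
force: [-0.9, -0.1, -0.8]
finger_gap: 8.6
```

Emit:
{"name": "move_arm", "arguments": {
  "series": [255,0.7,0,0,0,255,1.2,0,0,0,255,1.2,0,0,0]
}}

```text
time: 30.08
position: [530.4, 92.3, 46.2]
tcp_rot: [-0.174, 1.57, -0.186]
force: [-2.6, 0.4, 7.0]
finger_gap: 8.6
```

Contact came at a reported z of 46.2, exactly as expected for sitting on the middle tray's floor. Releasing.

Emit:
{"name": "move_arm", "arguments": {
  "series": [255,-0.4,0,0,0,180,-0.4,0,0,0,175,-0.4,0,0,0,175,-0.4,0,0,0]
}}

```text
time: 30.58
position: [530.4, 92.3, 46.2]
tcp_rot: [0.896, 1.571, 0.884]
force: [0.5, -0.4, 0.4]
finger_gap: 26.5
```

Emit:
{"name": "move_arm", "arguments": {
  "series": [175,-30,0,0,0,175,-80,0,0,0,175,-140,0,0,0,175,-190,0,0,0,175,-190,0,0,0]
}}

```text
time: 31.2
position: [531.9, 92.4, 239.7]
tcp_rot: [0.033, 1.565, 0.021]
force: [0.5, 0.3, -0.8]
finger_gap: 26.9
```

```bash
python3 - <<'E'
from ov import *
s=manip.read_state();t=s['position'];print(t)
p=snap('wrist','w22.png');np.save('w22.npy',p,allow_pickle=True)
it=[(X,(0,0,255)) for X in rim(569.8,124.3,13,-90.66,105,150)]+[(X,(0,255,0)) for X in rim(569,125.2,21,-90.7,65,110)]+[(X,(255,0,255)) for X in rim(569.3,125,17,-90.7,85,130)]
ov('w22.npy','c22.png',it,(280,110,450,300),3.1)
E
```

```text
[531.9472833   92.41364956 239.67437337]
```

View pics/w22.png

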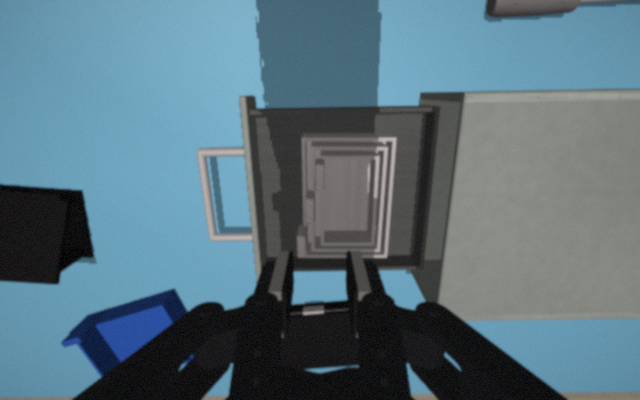

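View pics/c22.png

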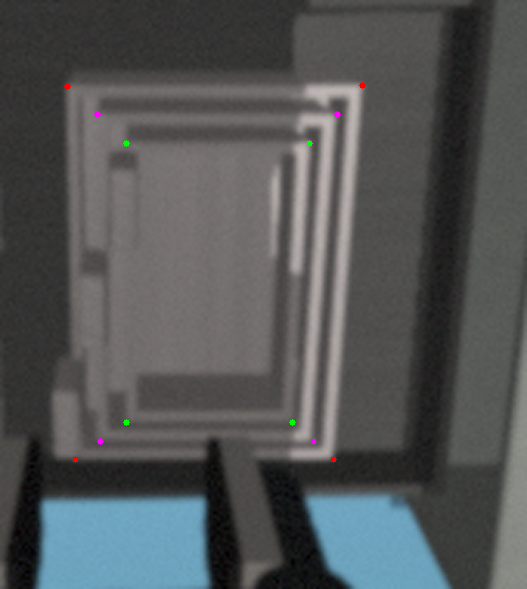

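All three rims sit level and concentric. They match the predicted positions in `w22`: L 53 mm, M 57 mm, S 61 mm. Next I'll close the drawer by its handle.

```bash
python3 - <<'E'
from ov import *
p=np.load('w22.npy',allow_pickle=True).item()
im=cv2.imread('pics/w22.png'); cv2.imwrite('pics/c22b.png',cv2.resize(im[130:260,185:270],None,fx=4,fy=4,interpolation=cv2.INTER_CUBIC))
for u in [(204,153),(214.5,236.5)]: print(onz(p,u,36).round(1))
print(plan([567,-92,100],90))
E
```

```text
[513.3 -43.4  36. ]
[621.3 -44.2  36. ]
alts [-3.154 -0.012  3.13 ]
(array([ 137.5, -183.9,   37.7]), np.float64(-0.011943983063244408))
```

View pics/c22b.png

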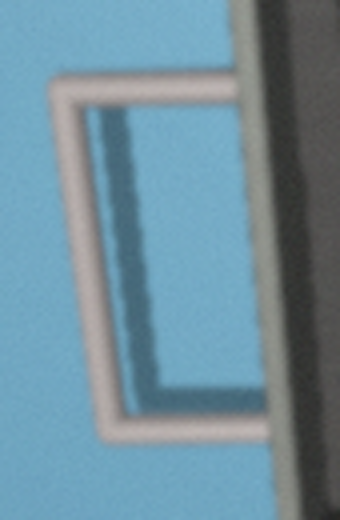

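Emit:
{"name": "move_arm", "arguments": {
  "series": [255,0,-60,12,0,255,0,-120,25,0,255,40,-184,38,-0.012,255,100,-184,38,-0.012,255,137,-184,38,-0.012]
}}

```text
time: 31.88
position: [564.5, -92.9, 95.4]
tcp_rot: [2.855, 1.567, 2.853]
force: [0.4, -0.3, -0.7]
finger_gap: 0.0
```

```bash
python3 - <<'E'
from h import *
print(manip.read_state()['position'],plan([567,-92,-7],90))
E
```

```text
alts [-3.143e+00 -2.000e-03  3.140e+00]
[564.53291167 -92.90979711  95.40544275] (array([102.4,   0.8,   2.8]), np.float64(-0.0018298866432854448))
```

Emit:
{"name": "move_arm", "arguments": {
  "series": [255,45,0,0,0,255,85,0,0,0,255,104,0,0,0,255,104,0,0,0,255,104,0,0,0]
}}

```text
time: 32.5
position: [566.2, -92.1, -4.4]
tcp_rot: [-0.266, 1.571, -0.266]
force: [-0.4, 0.1, 0.1]
finger_gap: 0.4
```

```bash
python3 - <<'E'
from h import *
print(manip.read_state()['position'])
a=snap('wrist','w23.png'); im=snap('side','s23.png')['image'][170:330,250:420,::-1]
cv2.imwrite('pics/s23.png',np.hstack([cv2.resize(im,(425,400)),cv2.resize(a['image'][:,120:520,::-1],(370,400))]))
E
```

```text
[566.22325846 -92.08940612  -4.44226461]
```

View pics/s23.png

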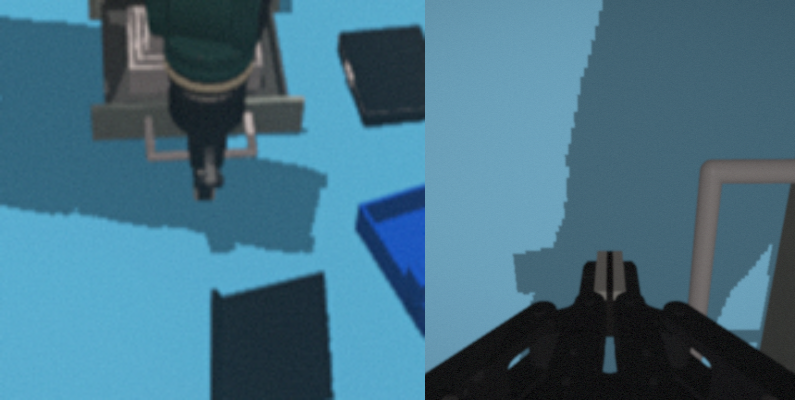

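Emit:
{"name": "move_arm", "arguments": {
  "series": [255,0,10,0,0,255,0,20,0,0,255,0,28,0,0,255,0,36,0,0,255,0,46,0,0]
}}

```text
time: 33.22
position: [566.2, -45.6, -4.7]
tcp_rot: [-1.274, 1.571, -1.274]
force: [-0.6, -2.6, 1.9]
finger_gap: -0.2
```

Contact, with a push force of about 2 N. Continuing smoothly.

Emit:
{"name": "move_arm", "arguments": {
  "series": [255,0,14,0,0,255,0,30,0,0,255,0,46,0,0,255,0,62,0,0,255,0,78,0,0]
}}

```text
time: 33.85
position: [566.0, 33.1, -4.9]
tcp_rot: [3.132, 1.57, 3.133]
force: [-0.9, -1.1, 0.6]
finger_gap: -0.2
```

Emit:
{"name": "move_arm", "arguments": {
  "series": [255,0,16,0,0,255,0,32,0,0,255,0,48,0,0,255,0,62,0,0,255,0,74,0,0]
}}

```text
time: 34.48
position: [566.1, 106.8, -4.8]
tcp_rot: [2.932, 1.571, 2.932]
force: [-1.2, -2.2, -0.0]
finger_gap: -0.2
```

```bash
python3 - <<'E'
from h import *
s=manip.read_state();print(s['position'],s['force'])
snap('side','s24.png'); snap('scene','e24.png')
E
```

```text
[566.14219217 106.82504031  -4.81203611] [-1.15982307 -2.24759492 -0.01196036]
```

View pics/s24.png

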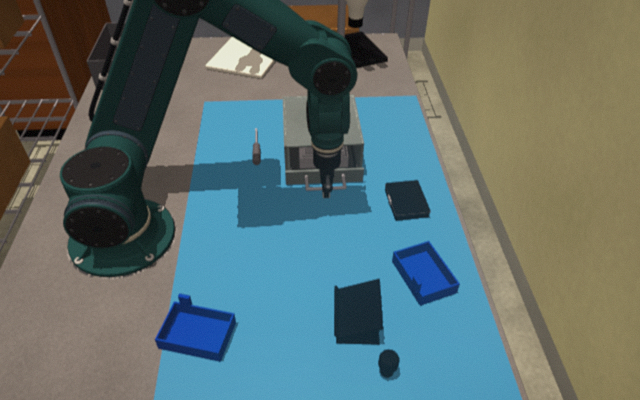

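View pics/e24.png

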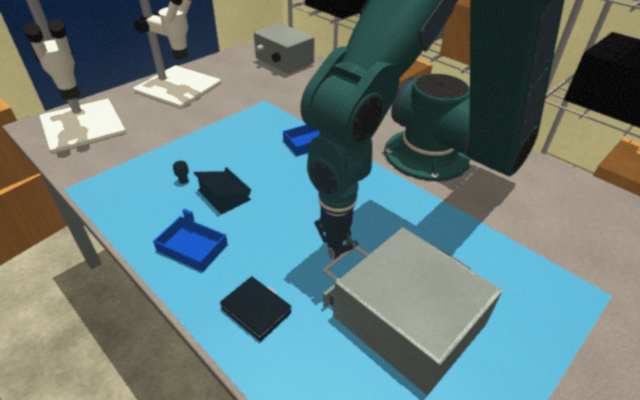

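Emit:
{"name": "move_arm", "arguments": {
  "series": [255,0,10,0,0,255,0,19,0,0,255,0,27,0,0]
}}

```text
time: 34.95
position: [566.3, 133.4, -4.7]
tcp_rot: [-0.016, 1.571, -0.016]
force: [1.7, -1.2, 0.0]
finger_gap: -0.2
```

Emit:
{"name": "move_arm", "arguments": {
  "series": [255,0,6,0,0,255,0,11,0,0]
}}

```text
time: 35.2
position: [566.3, 135.7, -4.7]
tcp_rot: [-1.564, 1.552, -1.569]
force: [-1.6, -83.6, 10.7]
finger_gap: 0.1
```

```bash
python3 - <<'E'
from h import *
s=manip.read_state();print(s['position'],s['force'])
im=snap('side','s25.png')['image'][90:220,250:400,::-1]
cv2.imwrite('pics/s25.png',cv2.resize(im,None,fx=4,fy=4,interpolation=cv2.INTER_CUBIC))
E
```

```text
[566.25618543 135.70508852  -4.6633802 ] [ -1.61143687 -83.64742844  10.67758961]
```

View pics/s25.png

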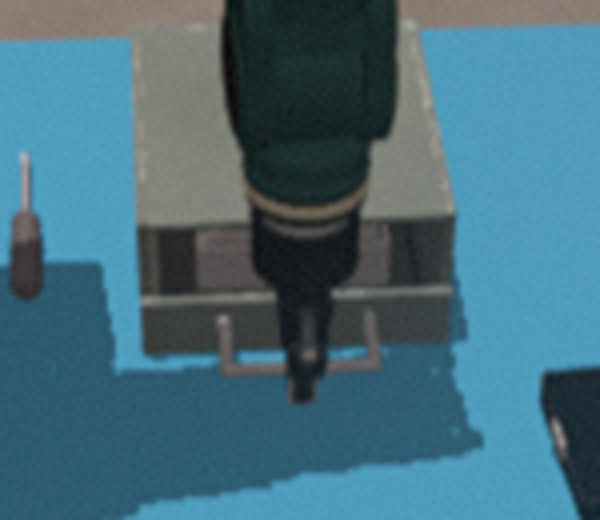

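The drawer hit its end stop and the push force reached 84 N (limit 120 N). Backing off at once.

Emit:
{"name": "move_arm", "arguments": {
  "series": [255,0,-11,0,0,255,0,-25,0,0,255,0,-45,0,0,255,0,-60,0,0,255,0,-60,0,0]
}}

```text
time: 35.88
position: [566.2, 82.8, -4.7]
tcp_rot: [1.374, 1.571, 1.372]
force: [0.8, -0.1, 0.1]
finger_gap: 0.1
```

Emit:
{"name": "move_arm", "arguments": {
  "series": [255,-60,0,0,0,255,-120,-20,-10,0,255,-180,-80,-60,0,255,-200,-140,-100,0,255,-200,-150,-100,0]
}}

```text
time: 36.5
position: [465.2, -66.8, 196.5]
tcp_rot: [-0.184, 1.569, -0.183]
force: [0.6, -0.5, -0.1]
finger_gap: -0.0
```

```bash
python3 - <<'E'
from h import *
s=manip.read_state();print(s['time'],s['position'],s['force'])
p=snap('side','s26.png'); q=snap('scene','e26.png')
cv2.imwrite('pics/z26.png',np.hstack([cv2.resize(p['image'][70:220,250:400,::-1],(400,400)),cv2.resize(q['image'][200:400,280:520,::-1],(400,333))[:,:] if 0 else cv2.resize(q['image'][200:400,300:500,::-1],(400,400))]))
for pp in(p,q):
    print([(round(d['confidence'],2),(np.array(d['xy'])*[640,400]).round(0)) for d in manip.landmark_of('drawer_handle',pp)[:2]])
E
```

```text
36.5 [465.18132449 -66.78936317 196.52277647] [ 0.62108588 -0.48169548 -0.06098212]
[(0.65, array([325., 182.]))]
[(0.7, array([347., 262.]))]
```

View pics/z26.png

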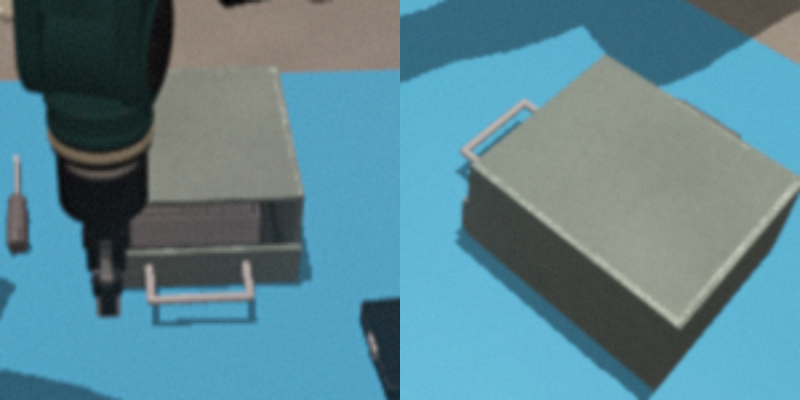

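Emit:
{"name": "move_arm", "arguments": {
  "series": [255,-60,60,40,0,255,-60,120,80,0,255,-60,180,110,0,255,-60,220,120,0,255,-60,220,120,0]
}}

```text
time: 37.33
position: [586.6, 158.6, 253.7]
tcp_rot: [2.892, 1.569, 2.897]
force: [-0.6, -0.1, 0.4]
finger_gap: -0.2
```

```bash
python3 - <<'E'
from h import *
s=manip.read_state();print(s['position'])
p=snap('wrist','w27.png');np.save('w27.npy',p,allow_pickle=True)
im=cv2.imread('pics/w27.png')
E
```

```text
[586.59639886 158.61438941 253.6760748 ]
```

View pics/w27.png

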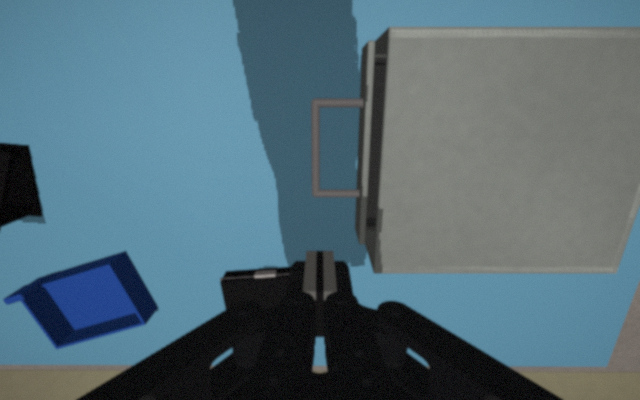

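```bash
python3 - <<'E'
from h import *
p=np.load('w27.npy',allow_pickle=True).item()
im=cv2.imread('pics/w27.png')
cv2.imwrite('pics/c27.png',cv2.resize(im[20:285,300:420],None,fx=4,fy=4,interpolation=cv2.INTER_CUBIC)[:600])
cv2.imwrite('pics/c27b.png',cv2.resize(im[150:285,300:420],None,fx=4.4,fy=4.4,interpolation=cv2.INTER_CUBIC))
E
```

```text
(no output)
```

View pics/c27.png

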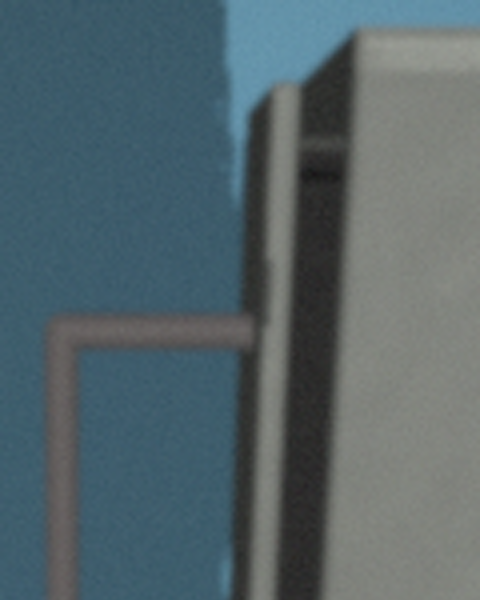

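View pics/c27b.png

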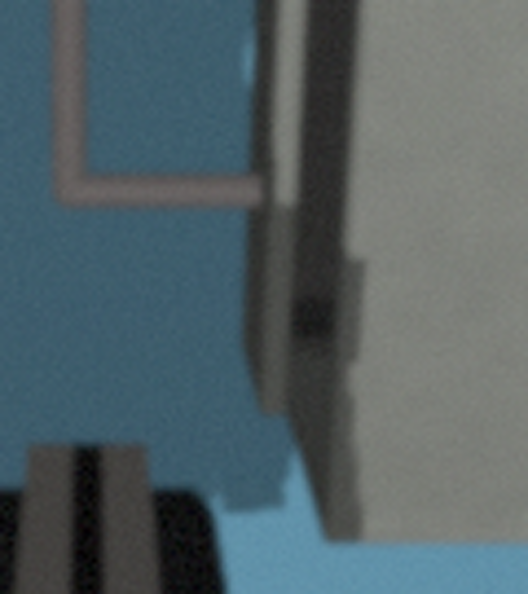

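```bash
python3 - <<'E'
from h import *
p=np.load('w27.npy',allow_pickle=True).item()
for n,u,z in [('cab',(389.2,28.2),125),('panel',(375.2,41),57),('cab2',(373.9,273),125),('panel2',(365.5,243.6),57),('panout',(300+270/4,20+90/4),57),('bar',(315.5,104),36),('bar2',(316,192),36)]: print(n,onz(p,u,z).round(1))
E
```

```text
cab [450.5 215.8 125. ]
panel [450.3 215.5  57. ]
cab2 [683.4 217.  125. ]
panel2 [682.2 217.4  57. ]
panout [451.7 207.6  57. ]
bar [513.4 153.5  36. ]
bar2 [620.3 154.2  36. ]
```

The panel's inner face (y 215.5 / 217.4) lies on the cabinet's front plane (y 215.8 / 217.0), so the drawer is fully home. I'll do a last bystander and nest check, then hand in.

```bash
python3 - <<'E'
from h import *
p=snap('side','s28.png'); q=snap('scene','e28.png')
cv2.imwrite('pics/z28.png',np.hstack([cv2.resize(p['image'][90:390,200:500,::-1],(400,400)),cv2.resize(q['image'][100:400,130:430,::-1],(400,400))]))
E
```

```text
(no output)
```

View pics/z28.png

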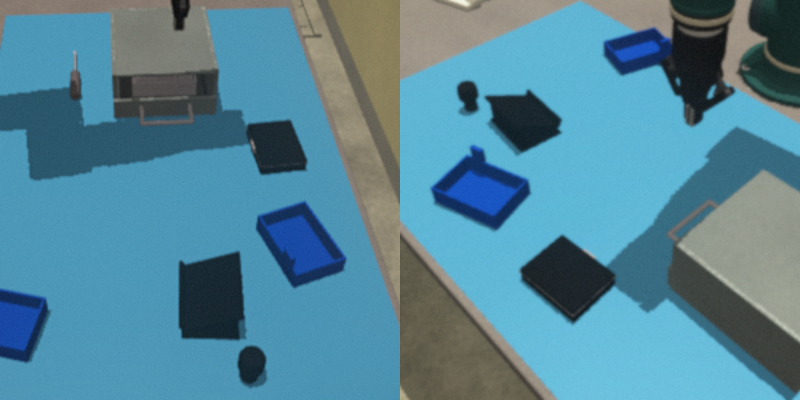

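The drawer is shut with the nest visible behind the panel. The slide box, eyepiece, screwdriver and both blue trays are where they started.

```bash
python3 -c "
from workcell import manip
print(manip.finish_job(), manip.read_state()['time'])"
```

```text
the job is handed in; nothing more can be done
the job is handed in; nothing more can be done
```

The three steel trays are nested in the drawer, largest, then middle, then smallest, and the drawer is pushed fully home. I handed the job in at about 37 s of the 72 s allowed, with no verdict reported. Each tray was lowered to contact before I let go.

**Last checks**
- **Nest:** before closing, all three rims in the wrist view sat level and centred, within about 1–2 px of where they should be. After closing I could only see part of the nest behind the front panel.
- **Drawer:** the front panel's inner face is within about 0.5 mm of the cabinet's front plane on both sides.
- **Bystanders:** the slide box, eyepiece, screwdriver and both blue trays look unmoved in the before and after pictures. The gripper is clear of everything.

**What went wrong or disagreed**
- **Fingertips:** they were about 25 mm above the reported TCP. My first grasp closed on top of the large tray's tab with about 8 N. I corrected for this afterwards.
- **Middle tray:** it first jammed against the stand's lip at about 11 N. It levelled in the grip once I lifted it clear.
- **Drawer end stop:** the push reached about 84 N at the wrist, under the 120 N limit, before I backed off. It was meant to be the fingers against the handle bar. I did not check separately that the gripper's body, which has a 40 N limit, was clear of contact at that moment.

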